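Put the measuring cup away in the dough-tray box under its locking lid

TASK

Put the copper measuring cup away: raise the clear lid of the tray box until its stay locks and let go, then nest the cup upright and lightly in the white ramekin inside, without jamming it down. Then raise the lid further until the stay tips free and lower it by hand until it is fully shut, never letting it drop; leave the jar, clip and peel where they are.

Things in the scene. Friction and masses are not known exactly. Their poses are not given: they have to be found in the camera images.
- proofer: Fixed box of two stacked pale wooden dough trays, 190 (x) by 260 (y) by 140 mm high. Origin: centre of its underside; x axis from the front (lip side, facing the robot) to the hinge side, z up. Walls 8 mm; upper tray's inner floor 48 mm above the counter, rim at 140 mm, inside 174 by 244 mm. The brass stay with red weight and the lid's steel arms are on the -y end, within 32 mm of the wall, one arm reaching 60 mm behind.
- lid (a joint): Lid angle (rad): 0 shut (level), grows as the front edge rises, end stop 1.51. Only the stay holds it up. The stay falls in under it at about 1.3 rad and carries it at about 1.25; raised beyond about 1.47 the stay tips free. So on the first lift stop near 1.38 and let go: it settles back about 0.1 rad. Locked, it cannot be pushed down. Free, it falls: from a lip height above 15 mm that is dropping it.
- stay (a joint): Angle of the brass gravity stay (rad): 0 ready or locked, 0.75 tipped forward and free. It works by itself: the rising lid nudges it aside by up to 0.2 and it falls back to 0 under the lid's pin (locked); raising the lid beyond about 1.47 tips it past its balance (about 0.29) and it falls to 0.75, and the lid can be lowered; in the last 0.2 rad of closing it is reset to 0.
- lid_hinge (a point): Centre of the lid's hinge axis, in the plane of the lid's underside, along the proofer's y: 95 mm behind the proofer's origin along its x, 140 mm above the counter. Does not move with the lid.
- lid_lip (a point): Middle of the lower front edge of the lid, 220 mm from the hinge axis; moves with the lid. The lid is a clear acrylic plate 220 by 264 by 6 mm, 0.45 kg in all. Shut, it is level, 140 mm above the counter, and overhangs the front wall by 30 mm, so that fingertips can reach under and push it up. A copper-coloured strip 14 mm wide, 8 mm high, lies along the top of this edge.
- cup: Copper-coloured aluminium measuring cup without handle, tapered: outside diameter 42 mm at foot, 68 at rim, 70 mm tall, wall 3 mm, 0.12 kg. Origin half-way up on its axis, z towards the mouth. Stands on the counter left or right of the box. Nested in the ramekin its origin is about 29 mm above the ramekin's, 38 mm of it standing clear of the ramekin's rim; it then fits under the shut lid.
- ramekin: White porcelain ramekin, loose on the upper tray's floor in the front half of the box: 40 mm tall, outside diameter 64 mm at the rim (59 at the foot), clear mouth 53 mm, 0.2 kg. Origin half-way up on its axis, z up.
- jar: Bystander: amber glass jar with metal cap, diameter 64 mm, 85 mm tall, origin at the centre of its underside. On the other side of the box from the cup.
- clip: Bystander: steel spring clip 75 by 26 by 25 mm lying on the counter, origin under its centre.
- peel: Bystander: short oak turning peel, about 290 mm long, blade 130 mm wide, lying on the counter to the left of and beyond the box, roughly along x, blade away from the robot; origin under its middle.

How it is judged:
By the outcome, as a careful person would: the job done as asked, in the order asked, and still so for the second after the job is handed in, with the robot touching nothing.
It also fails if it takes over 59 s, if anything falls off the work surface, if the arm or the gripper's body presses on something with over 40 N, if the wrist force passes 120 N, or if a joint passes its speed limit or range.

ROBOT

A 6-joint arm with a two-finger parallel gripper is mounted at the origin on the work surface. World frame = base frame: x ahead of the robot, y to its left, z up, the work surface at z = 0. Lengths are in mm, angles in rad, forces in N, time in s.
With the tool pointing down it reaches from about 275 to 725 mm from the base axis. Payload 5.6 kg.
Tool frame: the origin (TCP) lies between the finger pads; the fingertips stand 17 mm ahead of it and the grasp point (between the pads) lies 2 mm behind it; y points along the fingers, z is the direction in which the jaws open and shut, and the axes are right-handed (so a half turn about y gives the same grasp; the last joint's range is limited). The gripper opens to 85 mm and grips with 20 to 120 N. Pads are 22 mm wide; open, the fingers measure 114 mm over their backs; the gripper's body (76 mm by 85 mm) begins 54 mm behind the grasp point. The pads swing forward as they close: fully open they stand 13 mm farther back than shut.
Start: joints at [-0.96, 0.255, 0.108, 0, -1.424, -0.285], TCP at [176.056, -521.054, 248.283] pointing down, gripper open.
Joint ranges: [-2.95, 2.95], [-1.21, 1.97], [-1.09, 1.5], [-2.87, 1.71], [-2.94, -0.07], [-3.05, 3.05]. Speed limits (rad/s): [2.57, 2.57, 3.14, 3.14, 3.14, 3.14].

INTERFACE

Orientations are given as a rotation vector (axis times angle).
In Python, from plant import robot, imaging gives the robot as it stands.
- The arm moves only by the tool step_arm, never from a script. Its argument "commands" is a list that holds one entry, the list of rows, each a list of 7 numbers: the shift along the tool's x, y, z in m, then the turn, a rotation vector about the tool's x, y, z in degrees, then the opening in per cent of the stroke, from 0 (shut) to 100 (fully open). A call has 1 to 5 rows; each row is the pose to reach, as a shift and turn from the pose commanded when the call began, along the tool's axes at that moment; what a row does not reach only later rows make up. A row lasts 1/12 s, in which the tool goes at most 41.7 mm and 7.16 degrees, less where a joint would pass 70% of its speed; a pose out of reach is approached as far as the arm can. A call with a gripper value outside its range is refused whole. The fingers move at their own pace and stop on an object; the grip force is fixed at half the most. Time passes only in rows, so rows that repeat a pose let the fingers close. It gives the time, the measured TCP pose, the force and the opening at its end, in the units of the state.
- robot.sense(): the state, without advancing time (a new reading comes with each control period).
- imaging.capture(name): name is "side" or "top"; returns a dict with "image" (400x640x3 uint8, red, green, blue), "range_z" (400x640 float32, mm along the optical axis (not along the pixel's ray), 0 where there is no reading), "camera_matrix" (3x3 intrinsics, pixels), "view" (4x4, takes a point from world to camera coordinates). Camera axes: x right, y up, looking along -z (the intrinsics and any distortion apply to the point x, -y, -z); pixel columns grow to the right and rows downward; lengths in mm; the calibration is good to about 2 mm. A picture is of the moment at which its call begins.
- robot.close_job(): hands the job in, once; it reports no verdict.
The state is a dict: "time_s": time; "q": joint angles; "joint_velocities": joint speeds; "tau": joint torques, N m; "eef_pos": TCP position; "tool_rot": TCP orientation; "contact_force": force on the tool from outside, world axes, zero at the start; "moment": the same for the moment, N m; "grip_width": finger opening in mm.
Only numpy, scipy, OpenCV 4.12 (cv2) and the standard library are available. Lean on these libraries where they do the work, as an engineer would, in place of code of your own. Each camera call takes 0.05 s, during which the arm holds its last target.

## Working session

There is one attempt and no reset: what is moved stays moved. The work goes in short steps, Python scripts to look and compute and a tool call to move; the robot and the scene stay as the last step left them, time stands still between calls to the robot, and variables do not carry over. Pictures are saved under pics/ and viewed, and the job is handed in when it is done.

Besides the shell and the picture viewer there is one more tool, called after "Call:" by a JSON object that holds its "name" and its "arguments", one argument or row to a line. step_arm: Moves the arm, as the interface text tells. Its arguments: {"type":"object","properties":{"commands":{"type":"array","items":{"type":"array","items":{"type":"array","items":{"type":"number"}}}}},"required":["commands"]}

```bash
ls; mkdir -p pics
python3 - <<'E'
from plant import robot, imaging
import cv2, numpy as np
print(robot.sense())
for n in ("side","top"):
    c=imaging.capture(n)
    cv2.imwrite(f"pics/{n}0.png",c["image"][:,:,::-1])
    print(n,c["camera_matrix"],c["view"],c.keys())
    np.savez(f"{n}0.npz",**{k:v for k,v in c.items()})
E
```

```text
pics
{'time_s': 0.0, 'q': array([-9.60399742e-01,  2.55739571e-01,  1.07015988e-01, -4.45130442e-04,
       -1.42389981e+00, -2.84621050e-01]), 'joint_velocities': array([ 0.00084932,  0.00078916,  0.00012093, -0.00057694,  0.00037853,
       -0.00119135]), 'tau': array([ 1.62062461e-04, -3.86633170e+01,  2.37932557e+01,  5.36478817e+00,
       -6.09766910e-03,  1.44373575e-05]), 'eef_pos': array([ 175.9372925 , -520.61865401,  247.40873065]), 'tool_rot': array([-1.55379954, -0.25523276,  0.25585325]), 'contact_force': array([ 0.38656521, -0.05634424, -0.6744739 ]), 'moment': array([-0.02301294,  0.03686447, -0.03134908]), 'grip_width': 85.28628432706111}
side [[514.11257625   0.         314.7231131 ]
 [  0.         514.11257625 200.06773124]
 [  0.           0.           1.        ]] [[-9.92806830e-01 -1.18475325e-01  1.72683134e-02  5.72323735e+02]
 [ 9.26911123e-02 -6.69288754e-01  7.37198020e-01 -1.19425718e+02]
 [-7.57822874e-02  7.33495849e-01  6.75456056e-01 -1.23032933e+03]
 [ 0.00000000e+00  0.00000000e+00  0.00000000e+00  1.00000000e+00]] dict_keys(['image', 'range_z', 'camera_matrix', 'view'])
top [[377.73890019   0.         317.28584012]
 [  0.         377.73890019 196.95228757]
 [  0.           0.           1.        ]] [[-2.84213168e-03 -9.99657193e-01  2.60272829e-02 -1.08945429e+01]
 [ 9.82490943e-01  2.05719317e-03  1.86298993e-01 -5.90837267e+02]
 [-1.86288671e-01  2.61010560e-02  9.82148291e-01 -9.53393848e+02]
 [ 0.00000000e+00  0.00000000e+00  0.00000000e+00  1.00000000e+00]] dict_keys(['image', 'range_z', 'camera_matrix', 'view'])
```

View pics/side0.png

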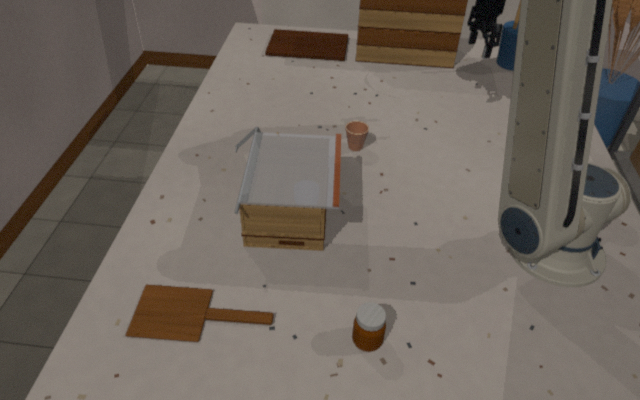

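View pics/top0.png

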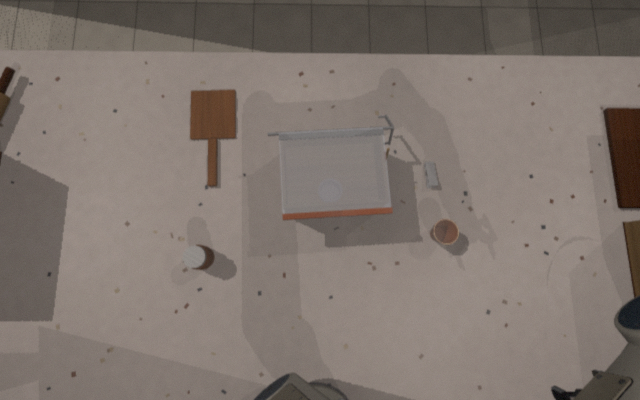

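The side view shows the box (strip at cols 335-342), with the cup at about (357,135) and the jar at (370,325). The top view shows the strip at row 212 (cols 282-391), the cup at (446,232), the clip at (431,175), the jar at (198,257), and the ramekin seen faintly at (330,190).

```bash
cat > h.py <<'E'
import numpy as np, cv2
from scipy.spatial.transform import Rotation as R
def load(f): return dict(np.load(f))
def proj(c,P):
    P=np.atleast_2d(P); p=P@c["view"][:3,:3].T+c["view"][:3,3]
    K=c["camera_matrix"]; return np.c_[K[0,0]*p[:,0]/-p[:,2]+K[0,2], K[1,1]*(-p[:,1])/-p[:,2]+K[1,2]]
def ray(c,u,v):
    K=c["camera_matrix"]; d=np.array([(u-K[0,2])/K[0,0],-(v-K[1,2])/K[1,1],-1.0])
    Rm=c["view"][:3,:3]; o=-Rm.T@c["view"][:3,3]; return o,Rm.T@d
def plane(c,u,v,z):
    o,d=ray(c,u,v); return o+d*(z-o[2])/d[2]
def depthpt(c,u,v):
    o,d=ray(c,u,v); return o+d*float(c["range_z"][int(round(v)),int(round(u))])
def cloud(c,mask):
    v,u=np.nonzero(mask&(c["range_z"]>0)); 
    K=c["camera_matrix"]; z=c["range_z"][v,u]
    p=np.c_[(u-K[0,2])/K[0,0]*z,-(v-K[1,2])/K[1,1]*z,-z]
    Rm=c["view"][:3,:3]; return (p-c["view"][:3,3])@Rm,u,v
def hsv(c): return cv2.cvtColor(c["image"],cv2.COLOR_RGB2HSV)
def save(name,c,roi,s):
    x0,y0,x1,y1=roi; cv2.imwrite(f"pics/{name}.png",cv2.resize(c["image"][y0:y1,x0:x1,::-1],None,fx=s,fy=s,interpolation=cv2.INTER_CUBIC))
E
python3 - <<'E'
from h import *
np.set_printoptions(precision=1,suppress=True)
t=load("top0.npz"); s=load("side0.npz")
save("top0z",t,(240,90,480,270),3.3); save("side0z",s,(220,110,400,270),4)
ht,hs=hsv(t),hsv(s)
for n,c,h in (("top",t,ht),("side",s,hs)):
    m=((h[...,0]<14)|(h[...,0]>172))&(h[...,1]>95)&(h[...,2]>70)
    nn,l,st,ce=cv2.connectedComponentsWithStats(m.astype(np.uint8))
    for i in range(1,nn):
        if st[i,4]>60:
            P,_,_=cloud(c,l==i); print(n,st[i],ce[i],len(P),np.median(P,0) if len(P) else "",np.percentile(P,[3,97],axis=0).ravel() if len(P) else "", cv2.minAreaRect(np.argwhere(l==i)[:,::-1].astype(np.float32)))
E
```

```text
top [ 190   90   45   96 2476] [212.4 121.9] 2468 [828.4 287.2   9. ] [657.  231.7   5.  912.3 349.5  16.3] ((212.0, 137.5), (95.0, 44.0), 90.0)
top [283 208 110  12 598] [336.9 213.3] 598 [533.1 -55.5 154.3] [ 521.2 -177.8  146.5  543.2   66.   157.5] ((337.3905334472656, 213.22210693359375), (5.5587158203125, 109.28557586669922), 86.47854614257812)
top [447 223  10  19 113] [452.1 232.5] 113 [ 496.  -371.1   52.4] [ 476.2 -375.9   25.9  516.9 -362.3   65.1] ((451.5, 232.0), (18.0, 9.0), 90.0)
side [412  32  21  12  64] [423.8  38.3] 64 [ 292.5 -878.3  105.2] [ 267.6 -885.1   86.6  325.3 -872.5  127.8] ((422.0, 37.5), (11.0, 20.0), 90.0)
side [346 122  22  29 436] [356.  134.5] 436 [ 497.9 -326.6   51.5] [ 472.  -373.7   10.5  523.2 -310.6   70.1] ((356.5, 136.0), (28.0, 21.0), 90.0)
side [333 134   8  73 410] [337.  171.4] 409 [531.6 -38.7 153.7] [ 521.5 -181.2    1.2  543.2   76.7  156.6] ((336.935546875, 169.9979248046875), (6.125845909118652, 72.15601348876953), 1.8476102352142334)
```

View pics/top0z.png

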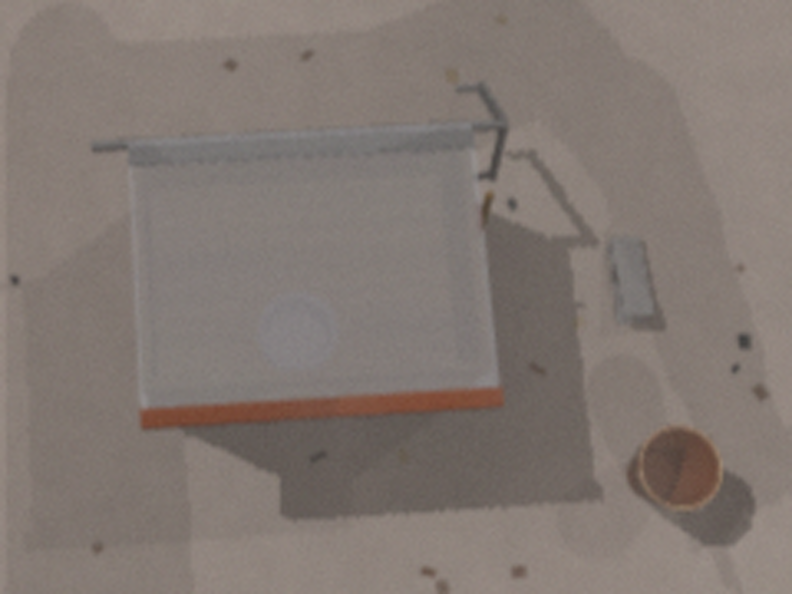

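View pics/side0z.png

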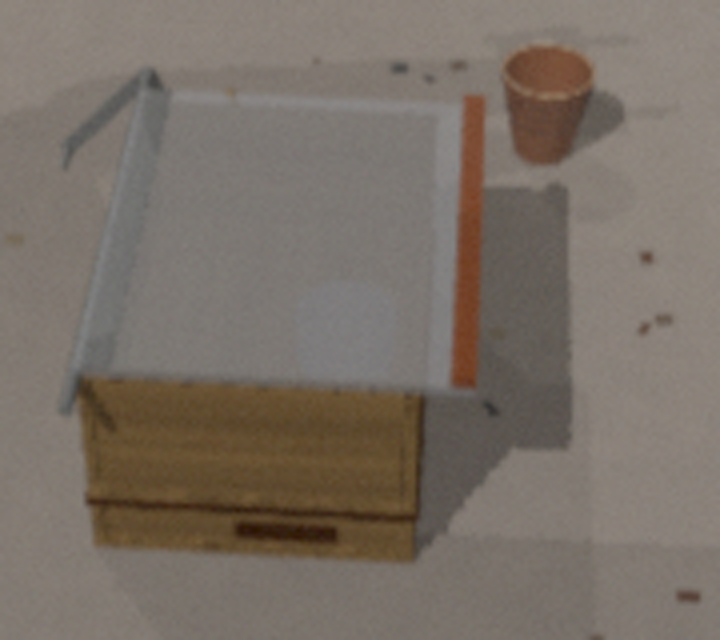

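Run:
```python
from h import *
np.set_printoptions(precision=1,suppress=True)
t=load("top0.npz"); s=load("side0.npz")
for c,o,k in ((t,(240,90),3.3),(s,(220,110),4)):
    f=lambda x,y,z: plane(c,o[0]+(x+.5)/k-.5,o[1]+(y+.5)/k-.5,z)
    if c is t:
        print("cup rim",f(680,467.5,70)); print("ram",f(296,331,88))
        print("strip L far/near",f(141,410,154),f(143,429,154)," R",f(502,388,154),f(503,406,154))
        print("back corners", f(128,147,146),f(470,124,146), "lidL",f(143,405,146),f(497,388,146))
        print("clip",f(632,281,20),"stay",f(487,208,140))
    else:
        print("cup rim",f(548,72,70)); print("ram",f(347,330,88))
        print("strip",f(463,97,154),f(484,97,154),f(452,387,154),f(476,388,154))
        print("box feet",f(97,547,0),f(415,560,0))
# clouds: cup, jar
for c,roi in ((t,(436,222,458,245)),(s,(344,120,370,152))):
    m=np.zeros((400,640),bool); m[roi[1]:roi[3],roi[0]:roi[2]]=1
    P,u,v=cloud(c,m); 
    q=P[P[:,2]>60]; (x,y),r=cv2.minEnclosingCircle(q[:,:2].astype(np.float32)); print(len(q),q.mean(0),x,y,r, P[:,2].max())
# fit strip cloud direction
h=hsv(t); m=((h[...,0]<14)|(h[...,0]>172))&(h[...,1]>95)&(h[...,2]>70); m[:200]=0;m[225:]=0;m[:,400:]=0
P,_,_=cloud(t,m); P=P[P[:,2]>150]; d=cv2.fitLine(P[:,:2].astype(np.float32),cv2.DIST_HUBER,0,.01,.01).ravel(); print(d, np.degrees(np.arctan2(d[1],d[0])),P.mean(0))
```

```text
cup rim [ 497.5 -346.    70. ]
ram [603.3 -41.6  88. ]
strip L far/near [531.   74.7 154. ] [517.2  73.1 154. ]  R [ 547.4 -187.8  154. ] [ 534.1 -188.   154. ]
back corners [733.2  88.  146. ] [ 753.4 -173.1  146. ] lidL [535.8  73.8 146. ] [ 548.7 -185.9  146. ]
clip [ 661.9 -333.7   20. ] stay [ 688.4 -185.   140. ]
cup rim [ 497.7 -342.3   70. ]
ram [601.4 -26.8  88. ]
strip [ 548.3 -183.4  154. ] [ 535.2 -185.3  154. ] [530.3  84.9 154. ] [517.4  83.9 154. ]
box feet [735.6  87.8   0. ] [547.1  72.8   0. ]
95 [ 490.7 -359.8   68.1] 498.955322265625 -346.5954284667969 33.45720291137695 74.5704398751332
173 [ 498.  -343.2   66.4] 496.7790222167969 -342.7630615234375 37.0826301574707 74.48714580235351
[  0.1  -1.  532.9 -55.6] -86.450294 [533.  -56.1 154.4]
```

```bash
cat >> h.py <<'E'
def now():
    from plant import robot
    s=robot.sense(); return s, s["eef_pos"], R.from_rotvec(s["tool_rot"])
def frame(ydir,zdir):
    y=np.array(ydir,float); y/=np.linalg.norm(y); z=np.array(zdir,float); z-=y*(z@y); z/=np.linalg.norm(z)
    return R.from_matrix(np.c_[np.cross(y,z),y,z])
def rel(target,Rt=None):
    s,p,Rc=now(); d=Rc.inv().apply(np.array(target)-p)/1000
    w=np.degrees((Rc.inv()*(Rt or Rc)).as_rotvec()); return np.round(d,4),np.round(w,2)
E
python3 - <<'E'
from h import *
np.set_printoptions(precision=3,suppress=True)
s,p,Rc=now(); print(Rc.as_matrix())
yaw=np.radians(3.57); X=np.array([np.cos(yaw),np.sin(yaw),0]); Y=np.array([-np.sin(yaw),np.cos(yaw),0]);Z=np.array([0,0,1.])
for sgn in (1,-1):
    Rd=frame(-Z,sgn*Y); print(sgn,rel([400,-200,250],Rd))
    a=np.radians(45); print(rel([400,-200,250],frame(np.sin(a)*X-np.cos(a)*Z,sgn*Y)))
E
```

```text
[[ 0.947 -0.001 -0.32 ]
 [ 0.32   0.002  0.947]
 [-0.    -1.     0.002]]
1 (array([ 0.315, -0.002,  0.232]), array([-0.1 , 15.09, -0.02]))
(array([ 0.315, -0.002,  0.232]), array([ -6.02,  14.27, -44.75]))
-1 (array([ 0.315, -0.002,  0.232]), array([  -0.03, -164.91,    0.14]))
(array([ 0.315, -0.002,  0.232]), array([ -63.51, -153.24,    8.54]))
```

```bash
cat >> h.py <<'E'
yaw=np.radians(3.57); X=np.array([np.cos(yaw),np.sin(yaw),0]); Y=np.array([-np.sin(yaw),np.cos(yaw),0]);Z=np.array([0,0,1.])
H=np.array([744.5,-42,140.])
def tilt(deg,sgn=1):
    a=np.radians(deg); return frame(np.sin(a)*X-np.cos(a)*Z,sgn*Y)
E
python3 - <<'E'
from h import *
print(rel([400,-62,230],tilt(50)))
E
```

```text
(array([0.359 , 0.0181, 0.3628]), array([ -6.68,  14.08, -49.72]))
```

Call:
{"name": "step_arm", "arguments": {
  "commands": [
    [[0.359,0.018,0.363,-6.7,14.1,-49.7,0],[0.359,0.018,0.363,-6.7,14.1,-49.7,0],[0.359,0.018,0.363,-6.7,14.1,-49.7,0],[0.359,0.018,0.363,-6.7,14.1,-49.7,0],[0.359,0.018,0.363,-6.7,14.1,-49.7,0]]
  ]
}}

```text
time_s: 0.52
eef_pos: [268.3, -332.6, 241.5]
tool_rot: [-1.499, -0.587, -0.361]
contact_force: [0.9, 1.1, -0.1]
grip_width: 25.4
```

Run:
```python
from h import *
s,p,Rc=now(); print(s["q"].round(3),s["joint_velocities"].round(2),p); print(rel([400,-62,230],tilt(50)))
```

```text
[-1.001 -0.093 -0.238 -0.581 -1.188 -0.264] [-0.13 -0.81 -0.97 -1.47  0.64  0.29] [ 268.29942334 -332.59785315  241.51002752]
(array([0.1357, 0.0998, 0.2497]), array([ -1.89,   4.38, -15.2 ]))
```

Call:
{"name": "step_arm", "arguments": {
  "commands": [
    [[0.136,0.1,0.25,-1.9,4.4,-15.2,0],[0.136,0.1,0.25,-1.9,4.4,-15.2,0],[0.136,0.1,0.25,-1.9,4.4,-15.2,0],[0.136,0.1,0.25,-1.9,4.4,-15.2,0],[0.136,0.1,0.25,-1.9,4.4,-15.2,0]]
  ]
}}

```text
time_s: 0.93
eef_pos: [338.8, -180.9, 229.6]
tool_rot: [-1.441, -0.702, -0.624]
contact_force: [-0.1, 0.1, -0.0]
grip_width: 0.2
```

Run:
```python
from h import *
s,p,Rc=now(); print(s["q"].round(3),s["joint_velocities"].round(2),p,Rc.as_matrix().round(2).tolist()); print(rel([400,-62,230],tilt(50)))
```

```text
[-0.595 -0.394 -0.58  -0.705 -0.782 -0.566] [ 1.84 -0.52 -0.58  1.04  1.21 -1.87] [ 338.75782087 -180.93006831  229.60579509] [[0.66, 0.75, -0.05], [0.03, 0.04, 1.0], [0.75, -0.66, 0.0]]
(array([0.0446, 0.0509, 0.1154]), array([ 0.24, -0.41, -1.17]))
```

```bash
cat >> h.py <<'E'
lip0=H-220*X
def corner_tcp(corner,deg): # TCP for finger upper-tip-corner at point
    a=np.radians(deg); d=np.sin(a)*X-np.cos(a)*Z; n=np.cos(a)*X+np.sin(a)*Z
    return np.array(corner)-17*d-11*n
E
python3 - <<'E'
from h import *
print(lip0); q=lip0-14*X; q[2]=118; t=corner_tcp(q,50); print(t,rel(t,tilt(50)))
E
```

```text
[524.9269169  -55.69894798 140.        ]
[490.899657   -57.82187515 120.50090049] (array([0.022 , 0.1914, 0.1143]), array([ 0.24, -0.41, -1.17]))
```

Call:
{"name": "step_arm", "arguments": {
  "commands": [
    [[0.015,0.14,0.09,0.2,-0.4,-1.2,0],[0.015,0.14,0.09,0.2,-0.4,-1.2,0],[0.015,0.14,0.09,0.2,-0.4,-1.2,0],[0.015,0.14,0.09,0.2,-0.4,-1.2,0],[0.015,0.14,0.09,0.2,-0.4,-1.2,0]]
  ]
}}

```text
time_s: 1.35
eef_pos: [420.8, -119.3, 161.8]
tool_rot: [-1.421, -0.735, -0.626]
contact_force: [1.4, -0.8, -0.6]
grip_width: 0.0
```

Run:
```python
from h import *
s,p,Rc=now(); print(s["q"].round(3),s["joint_velocities"].round(2),p)
q=lip0-14*X; q[2]=118; t=corner_tcp(q,50); print(t,rel(t,tilt(50)))
```

```text
[ 0.043 -0.304 -0.901 -0.299 -0.102 -1.256] [ 1.05  0.97 -0.31 -0.07  1.6  -0.4 ] [ 420.80738226 -119.3331555   161.76927675]
[490.899657   -57.82187515 120.50090049] (array([0.0157, 0.084 , 0.0557]), array([-0.86,  0.32,  0.27]))
```

Run:
```python
from h import *
q=lip0-14*X; q[2]=117; t=corner_tcp(q,42); print(t,rel(t,tilt(42)))
```

```text
[491.44220797 -57.78802593 122.27302536] (array([0.0175, 0.0833, 0.0557]), array([-0.83,  0.38,  8.27]))
```

Call:
{"name": "step_arm", "arguments": {
  "commands": [
    [[0.01,0.06,0.045,-0.8,0.4,8.3,0],[0.01,0.06,0.045,-0.8,0.4,8.3,0],[0.01,0.06,0.045,-0.8,0.4,8.3,0],[0.01,0.06,0.045,-0.8,0.4,8.3,0]]
  ]
}}

```text
time_s: 1.68
eef_pos: [448.0, -102.6, 156.1]
tool_rot: [-1.465, -0.613, -0.518]
contact_force: [0.9, -1.1, 0.1]
grip_width: 0.1
```

Run:
```python
from h import *
s,p,Rc=now(); print(s["q"].round(3),s["joint_velocities"].round(2),p)
q=lip0-14*X; q[2]=117; t=corner_tcp(q,42); print(t,rel(t,tilt(42)))
```

```text
[ 0.113 -0.235 -1.013  0.378 -0.071 -1.988] [ 0.1  -0.22 -0.52  2.1   0.03 -2.18] [ 448.04311602 -102.63417606  156.05504487]
[491.44220797 -57.78802593 122.27302536] (array([0.0119, 0.0562, 0.0417]), array([-0.43, -0.09, -0.36]))
```

Call:
{"name": "step_arm", "arguments": {
  "commands": [
    [[0.0,0.0,0.045,0,0,10,0],[0.0,0.0,0.045,0,0,10,0],[0.005,0.02,0.045,0,0,10,0]]
  ]
}}

```text
time_s: 1.93
eef_pos: [461.4, -56.5, 148.7]
tool_rot: [-1.503, -0.483, -0.384]
contact_force: [1.0, 1.0, 0.5]
grip_width: -0.2
```

Run:
```python
from h import *
s,p,Rc=now(); print(s["q"].round(3),s["joint_velocities"].round(2),p)
q=lip0-14*X; q[2]=117; t=corner_tcp(q,35); print(t,rel(t,tilt(35)))
```

```text
[ 0.285 -0.175 -0.872  0.331 -0.345 -2.073] [-0.3   0.77 -0.08  0.36  1.11 -0.17] [461.42913434 -56.46934837 148.72345336]
[492.22901965 -57.73893752 124.61624395] (array([ 0.0133,  0.0366, -0.0034]), array([-0.38,  0.05, -3.19]))
```

Run:
```python
from h import *
q=lip0-14*X; q[2]=117; t=corner_tcp(q,40); print(t,rel(t,tilt(40)))
```

```text
[491.6377629  -57.77582545 122.95209183] (array([ 0.012 ,  0.0377, -0.0034]), array([-0.39,  0.03, -8.19]))
```

Call:
{"name": "step_arm", "arguments": {
  "commands": [
    [[0.012,0.038,-0.003,-0.4,0,-6,0],[0.012,0.038,-0.003,-0.4,0,-6,0],[0.012,0.038,-0.003,-0.4,0,-6,0]]
  ]
}}

```text
time_s: 2.18
eef_pos: [465.0, -54.5, 142.3]
tool_rot: [-1.504, -0.534, -0.45]
contact_force: [1.2, -2.1, 1.0]
grip_width: 0.3
```

Run:
```python
from h import *
from plant import imaging
c=imaging.capture("side"); np.savez("side1.npz",**c); save("side1",c,(220,60,480,260),3)
s,p,Rc=now(); print(s["q"].round(3),s["joint_velocities"].round(2),p)
q=lip0-14*X; q[2]=117; t=corner_tcp(q,40); print(t,rel(t,tilt(40)))
y=Rc.as_matrix()[:,1]; print("tip end centre",p+17*y, y)
```

```text
[ 0.139 -0.182 -1.083  0.891 -0.071 -2.522] [ 0.03  0.02  0.07 -0.42 -0.08  0.4 ] [462.06992563 -52.83350225 141.31379788]
[491.6377629  -57.77582545 122.95209183] (array([ 0.0129,  0.0321, -0.0064]), array([ 0.61,  0.06, -4.06]))
tip end centre [472.03942919 -52.39237091 127.55100739] [ 0.58644139  0.0259489  -0.80957591]
```

View pics/side1.png

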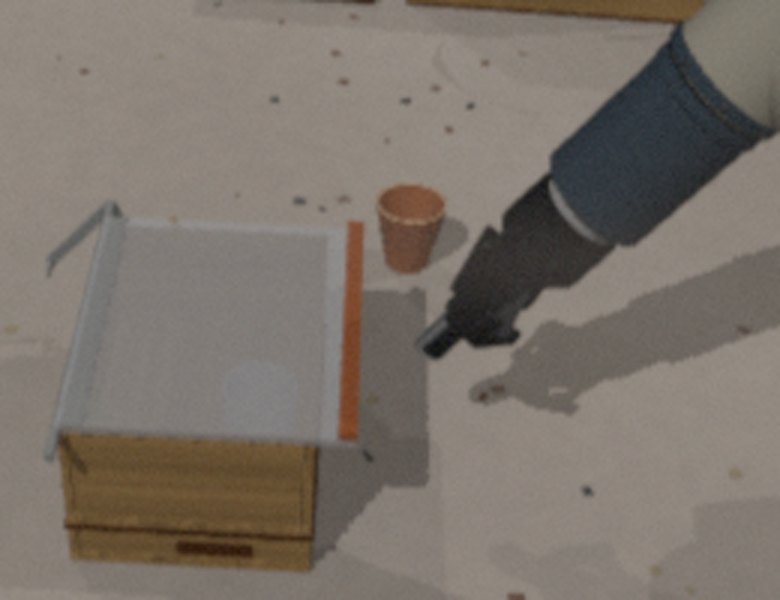

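The side picture shows the closed fingers at about (430,340) in the zoom, still in front of the strip (350,330). The arm is folded with q3 and q5 near their limits, so I'll use a steeper tool for the low part.

```bash
cat >> h.py <<'E'
def fbox(p,Rc):
    g=np.array([[x,y,z] for x in (-11,-5.5,0,5.5,11) for y in np.arange(-40,17.1,1) for z in (-14.5,0,14.5)]); return p+Rc.apply(g)
def lidang(p,Rc):
    P=fbox(p,Rc)-H; u=-(P@X); w=P[:,2]; r=np.hypot(u,w); a=np.arctan2(w,u); a[r>220]=-9; i=a.argmax(); return a[i],r[i]
def solve(th,deg,r=195):
    # TCP s.t. tip upper corner sits at distance r along the lid for high angles; shifts normal to lid until lid angle = th
    Rt=tilt(deg); u=-np.cos(th)*X+np.sin(th)*Z; n=np.sin(th)*X+np.cos(th)*Z
    p0=corner_tcp(H+r*u,deg)
    from scipy.optimize import brentq
    s=brentq(lambda s: lidang(p0+s*n,Rt)[0]-th,-60,40); p=p0+s*n; p[1]+=-12*0
    return p,Rt,lidang(p,Rt)
E
python3 - <<'E'
from h import *
np.set_printoptions(precision=1,suppress=True)
q=lip0-12*X; q[2]=115; t=corner_tcp(q,31); print(t,rel(t,tilt(31)))
for th in (0.,.2,.4,.6,.8,1.,1.2,1.38,1.5): print(th,solve(th,32)[0],solve(th,32)[2])
E
```

```text
[494.8 -57.6 123.9] (array([ 0.,  0., -0.]), array([0.6, 0. , 4.9]))
0.0 [531.6 -55.3 108.7] (np.float64(0.0), np.float64(219.90620541896058))
0.2 [530.3 -55.4 161.7] (np.float64(0.19999999999999993), np.float64(219.7621430726859))
0.4 [540.2 -54.7 208.6] (np.float64(0.4000000000000001), np.float64(219.55000344177458))
0.6 [559.5 -53.5 249.8] (np.float64(0.6000000000000001), np.float64(219.73754084199294))
0.8 [586.8 -51.8 284.8] (np.float64(0.8), np.float64(219.43876934892862))
1.0 [620.8 -49.7 312.5] (np.float64(0.9999999999999999), np.float64(219.99811167565895))
1.2 [655.7 -47.5 330.3] (np.float64(1.1999999999999997), np.float64(195.00000000000006))
1.38 [689.3 -45.4 340. ] (np.float64(1.38), np.float64(195.00000000000009))
1.5 [712.4 -44.  343.1] (np.float64(1.5000000000000002), np.float64(195.00000000000003))
```

Run:
```python
from h import *
q=lip0-10*X; q[2]=114; t=corner_tcp(q,31); print(t,rel(t,tilt(31)))
```

```text
[496.7971222  -57.45393812 122.90642529] (array([ 0.017 ,  0.0351, -0.0064]), array([0.61, 0.01, 4.94]))
```

Call:
{"name": "step_arm", "arguments": {
  "commands": [
    [[0.0,0.0,0.0,0.6,0,6,0],[0.01,0.01,-0.003,0.6,0,6,0],[0.017,0.035,-0.006,0.6,0,6,0],[0.017,0.035,-0.006,0.6,0,6,0]]
  ]
}}

```text
time_s: 2.57
eef_pos: [502.6, -57.2, 122.0]
tool_rot: [-1.512, -0.451, -0.361]
contact_force: [-0.5, 0.5, -0.4]
grip_width: 0.1
```

Run:
```python
from h import *
s,p,Rc=now(); print(s["q"].round(3),s["joint_velocities"].round(2),p)
q=lip0-10*X; q[2]=114; t=corner_tcp(q,31); print(t,rel(t,tilt(31)))
p,Rt,_=solve(0,31,r=204); p[2]-=6; print(p,rel(p,Rt))
```

```text
[ 0.245 -0.027 -0.801  0.305 -0.296 -2.026] [-0.02 -0.12 -0.13  0.29  0.03 -0.27] [502.64740072 -57.18946673 121.99742383]
[496.7971222  -57.45393812 122.90642529] (array([-0.0046, -0.0037,  0.0001]), array([-0.17, -0.23, -1.2 ]))
[522.74666838 -55.83497154 116.33423897] (array([0.0147, 0.0149, 0.0001]), array([-0.17, -0.23, -1.2 ]))
```

Call:
{"name": "step_arm", "arguments": {
  "commands": [
    [[0.008,0.008,0,0,0,0,0],[0.015,0.015,0,0,0,0,0],[0.015,0.015,0,0,0,0,0]]
  ]
}}

```text
time_s: 2.82
eef_pos: [521.4, -58.0, 119.7]
tool_rot: [-1.514, -0.457, -0.366]
contact_force: [-0.1, 1.1, 0.2]
grip_width: 0.5
```

Run:
```python
from h import *
s,p,Rc=now(); print(s["q"].round(3),s["joint_velocities"].round(2),p, lidang(p,Rc))
for th in (.1,.2,.3,.4,.5): 
    p,Rt,_=solve(th,32,r=203); print(th,p,*rel(p,Rt))
```

```text
[ 0.231  0.013 -0.778  0.32  -0.273 -2.029] [ 0.   -0.05 -0.03 -0.01 -0.02 -0.01] [521.36532631 -58.01491978 119.7195461 ] (np.float64(-0.023811805641321973), np.float64(219.74233389136097))
0.1 [522.47678501 -55.85180929 147.606064  ] [ 0.0151 -0.0235  0.0021] [ 0.04 -0.14 -1.84]
0.2 [524.17673342 -55.74575119 171.84407783] [ 0.0287 -0.0436  0.0021] [ 0.04 -0.14 -1.84]
0.3 [528.40055377 -55.48223121 194.84197552] [ 0.0439 -0.0613  0.0022] [ 0.04 -0.14 -1.84]
0.4 [535.11824842 -55.06312087 217.05214839] [ 0.0609 -0.0772  0.0022] [ 0.04 -0.14 -1.84]
0.5 [543.93848658 -54.51283491 237.73787191] [ 0.079  -0.0906  0.0022] [ 0.04 -0.14 -1.84]
```

Call:
{"name": "step_arm", "arguments": {
  "commands": [
    [[0.008,-0.012,0.001,0,0,-1,0],[0.015,-0.024,0.002,0,0,-1,0],[0.022,-0.034,0.002,0,0,-1,0],[0.029,-0.044,0.002,0,0,-1,0]]
  ]
}}

```text
time_s: 3.15
eef_pos: [520.7, -56.9, 172.0]
tool_rot: [-1.512, -0.467, -0.379]
contact_force: [-1.2, -1.2, -2.8]
grip_width: 0.0
```

Run:
```python
from h import *
from plant import imaging
s,p,Rc=now(); print(s["q"].round(3),p, lidang(p,Rc),s["contact_force"])
c=imaging.capture("side"); np.savez("side2.npz",**c); save("side2",c,(220,60,480,260),3)
for th in (.3,.4,.5,.6,.7,.8): 
    p,Rt,_=solve(th,32,r=203); print(th,p,*rel(p,Rt))
```

```text
[ 0.25  -0.064 -0.672  0.23  -0.44  -1.945] [520.68294584 -56.87327554 172.00958258] (np.float64(0.1805613397941932), np.float64(219.41714189317776)) [-1.15698183 -1.18814791 -2.79116246]
0.3 [528.40055377 -55.48223121 194.84197552] [ 0.0161 -0.0138  0.001 ] [ 0.08 -0.2  -0.83]
0.4 [535.11824842 -55.06312087 217.05214839] [ 0.0333 -0.0293  0.001 ] [ 0.08 -0.2  -0.83]
0.5 [543.93848658 -54.51283491 237.73787191] [ 0.0516 -0.0424  0.0011] [ 0.08 -0.2  -0.83]
0.6 [554.91568766 -53.82797817 257.25717293] [ 0.0711 -0.0534  0.0011] [ 0.08 -0.2  -0.83]
0.7 [567.87848928 -53.01924176 275.36906953] [ 0.0916 -0.0622  0.0012] [ 0.08 -0.2  -0.83]
0.8 [582.47690604 -52.10846095 291.71545858] [ 0.1126 -0.0686  0.0012] [ 0.08 -0.2  -0.83]
```

View pics/side2.png

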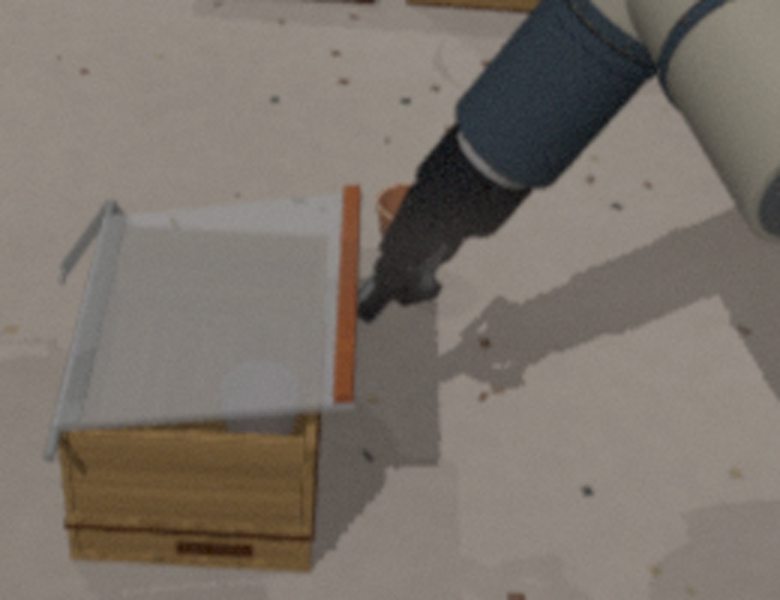

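The strip has risen to rows 185-400 in the zoom, with the finger under it at (370,310); the lid is up about 0.18 rad at roughly 3 N. Lifting further.

Call:
{"name": "step_arm", "arguments": {
  "commands": [
    [[0.016,-0.014,0.001,0,0,-1,0],[0.033,-0.029,0.001,0,0,-1,0],[0.052,-0.042,0.001,0,0,-1,0],[0.071,-0.053,0.001,0,0,-1,0],[0.092,-0.062,0.001,0,0,-1,0]]
  ]
}}

```text
time_s: 3.62
eef_pos: [567.7, -53.3, 273.7]
tool_rot: [-1.508, -0.482, -0.393]
contact_force: [-0.4, -1.8, -1.1]
grip_width: -0.0
```

Run:
```python
from h import *
s,p,Rc=now(); print(s["q"].round(3),p, lidang(p,Rc),s["contact_force"])
for th in (.7,.8,.9,1.0,1.1,1.2,1.3): 
    p,Rt,_=solve(th,34,r=200); print(th,p,*rel(p,Rt),_)
```

```text
[ 0.237 -0.056 -0.368  0.144 -0.711 -1.832] [567.65881205 -53.33690457 273.651946  ] (np.float64(0.6949410349471091), np.float64(219.187289149248)) [-0.35394143 -1.77857268 -1.14899605]
0.7 [569.71743669 -52.90451165 272.597152  ] [0.0012 0.002  0.0003] [ 0.08 -0.22 -1.93] (np.float64(0.6999999999999998), np.float64(219.2354998205818))
0.8 [584.31278812 -51.99392208 288.95497891] [ 0.0223 -0.0041  0.0004] [ 0.08 -0.22 -1.93] (np.float64(0.8000000000000003), np.float64(219.68617199848615))
0.9 [600.62092267 -50.97647366 303.64680057] [ 0.0439 -0.0079  0.0005] [ 0.08 -0.22 -1.93] (np.float64(0.8999999999999996), np.float64(219.94014645316494))
1.0 [618.05968462 -49.88848651 316.23671376] [ 0.0654 -0.0093  0.0005] [ 0.08 -0.22 -1.93] (np.float64(0.9999999999999999), np.float64(199.99999999999994))
1.1 [635.3672703  -48.80868331 326.18398881] [ 0.0854 -0.0085  0.0006] [ 0.08 -0.22 -1.93] (np.float64(1.1000000000000003), np.float64(199.99999999999997))
1.2 [653.5795335  -47.67243819 334.35033399] [ 0.1052 -0.0057  0.0007] [ 0.08 -0.22 -1.93] (np.float64(1.1999999999999995), np.float64(199.99999999999991))
1.3 [672.51450333 -46.4911041  340.65415388] [ 0.1246 -0.001   0.0008] [ 0.08 -0.22 -1.93] (np.float64(1.3000000000000003), np.float64(199.99999999999997))
```

Call:
{"name": "step_arm", "arguments": {
  "commands": [
    [[0.022,-0.004,0,0,0,-2,0],[0.044,-0.008,0,0,0,-2,0],[0.065,-0.009,0,0,0,-2,0],[0.082,-0.008,0,0,0,-2,0],[0.097,-0.007,0,0,0,-2,0]]
  ]
}}

```text
time_s: 4.03
eef_pos: [647.6, -48.3, 331.7]
tool_rot: [-1.501, -0.51, -0.422]
contact_force: [-1.3, -0.6, -1.5]
grip_width: 0.0
```

Run:
```python
from h import *
from plant import imaging
c=imaging.capture("side"); np.savez("side3.npz",**c); save("side3",c,(220,0,480,200),3)
s,p,Rc=now(); print(s["q"].round(3),p, lidang(p,Rc),s["contact_force"])
for th in (1.1,1.2,1.3,1.36,1.38): 
    p,Rt,_=solve(th,34,r=200); print(th,p,*rel(p,Rt),_)
```

```text
[ 0.21   0.068 -0.102  0.117 -0.811 -1.776] [649.88266429 -48.13593328 332.84040564] (np.float64(1.1805508152839752), np.float64(200.04588934107102)) [ 3.23870884 -0.18405832  2.37886361]
1.1 [635.3672703  -48.80868331 326.18398881] [-0.0158 -0.0027  0.0002] [ 0.09 -0.16  0.32] (np.float64(1.1000000000000003), np.float64(199.99999999999997))
1.2 [653.5795335  -47.67243819 334.35033399] [0.0039 0.0008 0.0002] [ 0.09 -0.16  0.32] (np.float64(1.1999999999999995), np.float64(199.99999999999991))
1.3 [672.51450333 -46.4911041  340.65415388] [0.0231 0.0063 0.0003] [ 0.09 -0.16  0.32] (np.float64(1.3000000000000003), np.float64(199.99999999999997))
1.36 [684.14392474 -45.76555598 343.51543728] [0.0344 0.0105 0.0003] [ 0.09 -0.16  0.32] (np.float64(1.3600000000000003), np.float64(199.99999999999994))
1.38 [688.05588562 -45.5214926  344.31322287] [0.0381 0.0121 0.0004] [ 0.09 -0.16  0.32] (np.float64(1.3799999999999994), np.float64(200.0))
```

View pics/side3.png

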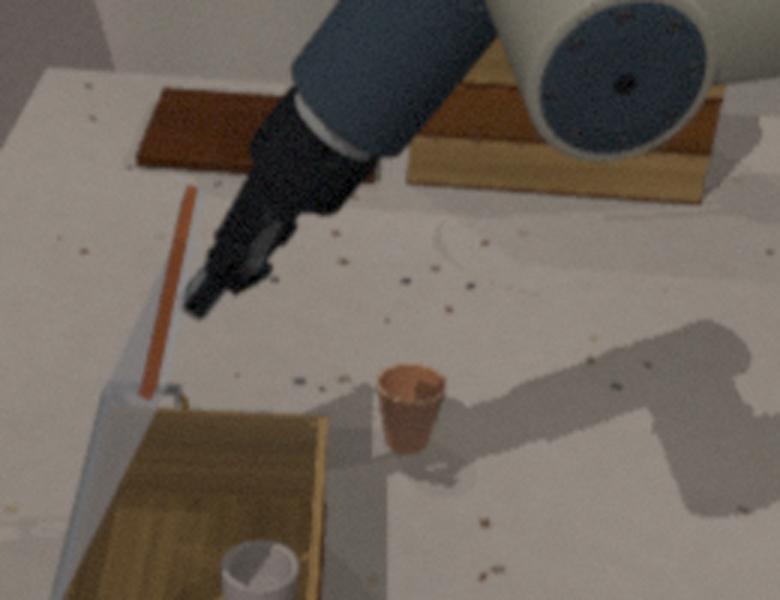

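```bash
cat >> h.py <<'E'
def strip_theta(c,verbose=False):
    # lid angle from the copper strip mask's end pixels (side view)
    h=hsv(c); m=((h[...,0]<14)|(h[...,0]>172))&(h[...,1]>110)&(h[...,2]>70)
    m[:,:225]=0; m[:,345:]=0; m[212:]=0
    n,l,st,ce=cv2.connectedComponentsWithStats(m.astype(np.uint8))
    best=None
    for i in range(1,n):
        v,u=np.nonzero(l==i)
        if st[i,4]>120 and st[i,3]>40 and (best is None or st[i,4]>best[0]): best=(st[i,4],u,v,st[i])
    _,u,v,stt=best
    cen=np.array([u.mean(),v.mean()]); ths=np.linspace(-.05,1.56,400)
    best=[]
    for th in ths:
        uu=-np.cos(th)*X+np.sin(th)*Z; nn=np.sin(th)*X+np.cos(th)*Z
        P=H+213*uu+10*nn; Q=np.array([P+t*Y for t in np.linspace(-132,132,23)])
        best.append(np.hypot(*(proj(c,Q).mean(0)-cen)))
    k=int(np.argmin(best)); return ths[k],best[k],cen,stt
E
python3 - <<'E'
from h import *
for f in ("side0","side2","side3"): print(f,strip_theta(load(f+".npz")))
c=load("side3.npz")
for th in (1.1,1.18,1.25,1.35,1.45):
    uu=-np.cos(th)*X+np.sin(th)*Z; print(th,((proj(c,[H+220*uu+132*Y,H+220*uu-132*Y])-[220,0])*3).round())
s,p,Rc=now(); print("tip",((proj(c,[p+17*Rc.as_matrix()[:,1]])-[220,0])*3))
E
```

```text
side0 (np.float64(-0.04596491228070176), np.float64(0.2784478337966667), array([336.99737533, 171.4855643 ]), array([333, 134,   8,  73, 381], dtype=int32))
side2 (np.float64(0.1275438596491228), np.float64(1.0982795943305006), array([335.52141058, 159.14105793]), array([331, 122,   9,  72, 397], dtype=int32))
side3 (np.float64(1.1564912280701753), np.float64(3.4094405338792324), array([275.64285714,  98.44285714]), array([267,  62,  18,  71, 280], dtype=int32))
1.1 [[185. 396.]
 [220. 198.]]
1.18 [[159. 385.]
 [199. 188.]]
1.25 [[137. 377.]
 [180. 181.]]
1.35 [[103. 367.]
 [153. 172.]]
1.45 [[ 69. 361.]
 [124. 167.]]
tip [[184.26561418 307.74783087]]
```

The lid is at about 1.18 by the finger and about 1.2 by the strip, with strip ends at (150,397) and (192,188) in the zoom. Going to about 1.38.

Call:
{"name": "step_arm", "arguments": {
  "commands": [
    [[0.013,0.003,0,0,0,0,0],[0.025,0.007,0,0,0,0,0],[0.037,0.012,0,0,0,0,0],[0.037,0.012,0,0,0,0,0]]
  ]
}}

```text
time_s: 4.42
eef_pos: [685.8, -45.9, 341.9]
tool_rot: [-1.501, -0.511, -0.422]
contact_force: [0.3, -0.6, 0.2]
grip_width: 0.0
```

Run:
```python
from h import *
from plant import imaging
c=imaging.capture("side"); np.savez("side4.npz",**c); save("side4",c,(220,0,480,200),3)
s,p,Rc=now(); print(s["q"].round(3),p, lidang(p,Rc),s["contact_force"],strip_theta(c))
```

```text
[ 0.199  0.137  0.005  0.103 -0.849 -1.756] [684.86131355 -45.92741184 341.49678037] (np.float64(1.361796775592357), np.float64(197.93319295341848)) [-4.34480291  0.01951706 -1.21834989] (np.float64(1.3743859649122807), np.float64(2.9837718793393657), array([254.71962617,  92.27102804]), array([245,  57,  21,  70, 214], dtype=int32))
```

View pics/side4.png

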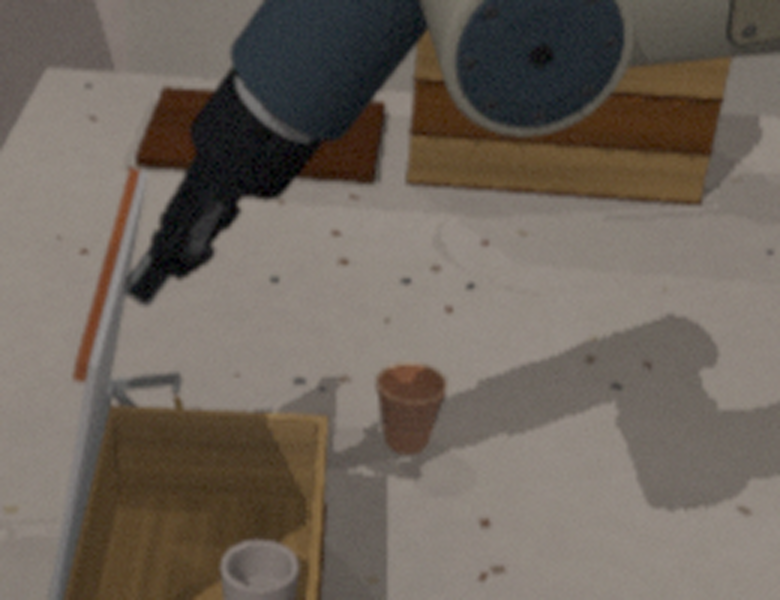

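Call:
{"name": "step_arm", "arguments": {
  "commands": [
    [[-0.006,-0.004,0,0,0,0,0],[-0.012,-0.008,0,0,0,0,0],[-0.018,-0.012,0,0,0,0,0],[-0.025,-0.017,0,0,0,0,0]]
  ]
}}

```text
time_s: 4.8
eef_pos: [653.4, -47.7, 342.3]
tool_rot: [-1.5, -0.511, -0.422]
contact_force: [-0.8, 0.4, -0.5]
grip_width: 0.0
```

Run:
```python
from h import *
from plant import imaging
c=imaging.capture("side"); np.savez("side5.npz",**c); save("side5",c,(220,0,480,200),3)
s,p,Rc=now(); print(s["q"].round(3),p, lidang(p,Rc),s["contact_force"],strip_theta(c))
```

```text
[ 0.209  0.071 -0.07   0.111 -0.84  -1.77 ] [652.3474824  -47.78307973 342.94628225] (np.float64(1.2099575807629739), np.float64(208.54091423607292)) [-1.53534113  0.11546496 -0.68022009] (np.float64(1.2452631578947368), np.float64(3.0226166376538717), array([267.36708861,  95.26582278]), array([258,  60,  20,  70, 237], dtype=int32))
```

View pics/side5.png

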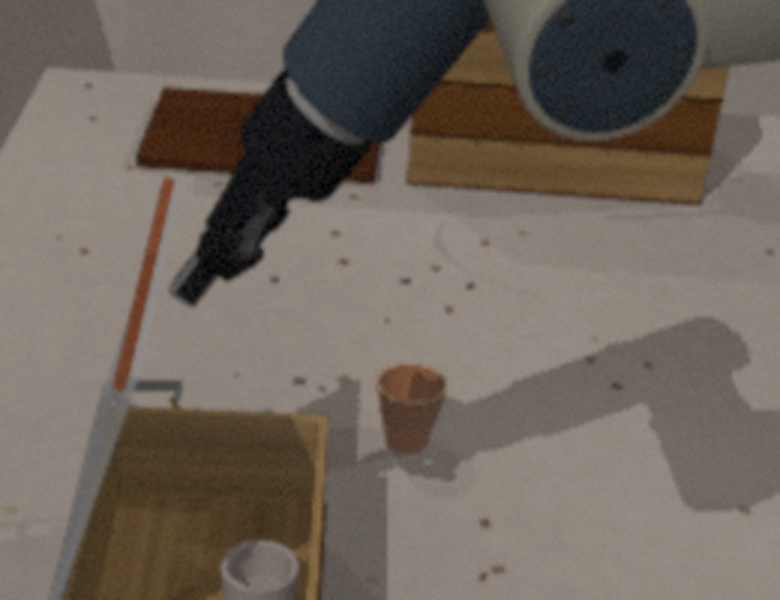

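The strip reads 1.245 and the finger is clear at (190,290) in the zoom, so the lid is locked. Next, a look from the top for the ramekin while moving off to the cup.

Run:
```python
from h import *
print(rel([497.6,-344.5,170],tilt(0)))
```

```text
(array([-0.2393,  0.0457, -0.2873]), array([-3.000e-02, -2.000e-01,  3.426e+01]))
```

Call:
{"name": "step_arm", "arguments": {
  "commands": [
    [[-0.239,0.046,-0.287,0,0,34.3,100],[-0.239,0.046,-0.287,0,0,34.3,100],[-0.239,0.046,-0.287,0,0,34.3,100],[-0.239,0.046,-0.287,0,0,34.3,100],[-0.239,0.046,-0.287,0,0,34.3,100]]
  ]
}}

```text
time_s: 5.27
eef_pos: [568.9, -213.0, 247.4]
tool_rot: [-1.569, -0.043, 0.05]
contact_force: [0.8, 0.0, -0.9]
grip_width: 60.6
```

Run:
```python
from h import *
print(rel([497.6,-344.5,170],tilt(0)),now()[0]["q"].round(2))
```

```text
(array([-0.0787,  0.0775, -0.1271]), array([-0.07, -0.14, -0.25])) [-0.1   0.37  0.27 -0.   -1.47 -1.41]
```

Call:
{"name": "step_arm", "arguments": {
  "commands": [
    [[-0.068,0.067,-0.107,0,0,0,100],[-0.068,0.067,-0.107,0,0,0,100],[-0.068,0.067,-0.107,0,0,0,100],[-0.068,0.067,-0.107,0,0,0,100],[-0.068,0.067,-0.107,0,0,0,100]]
  ]
}}

```text
time_s: 5.68
eef_pos: [504.2, -324.6, 177.0]
tool_rot: [-1.568, -0.038, 0.048]
contact_force: [0.5, 0.7, -0.4]
grip_width: 85.3
```

Run:
```python
from h import *
from plant import imaging
c=imaging.capture("side"); np.savez("side6.npz",**c); save("side6",c,(220,60,420,210),4)
c=imaging.capture("top"); np.savez("top6.npz",**c); save("top6",c,(240,90,480,270),3.3)
print(rel([497.6,-344.5,170],tilt(0)),now()[1],now()[0]["joint_velocities"].round(2))
```

```text
(array([-0.0107,  0.0097, -0.0211]), array([-0.06, -0.25, -0.1 ])) [ 507.04011818 -322.84786112  179.65986705] [ 0.03 -0.01  0.03  0.   -0.   -0.  ]
```

View pics/side6.png

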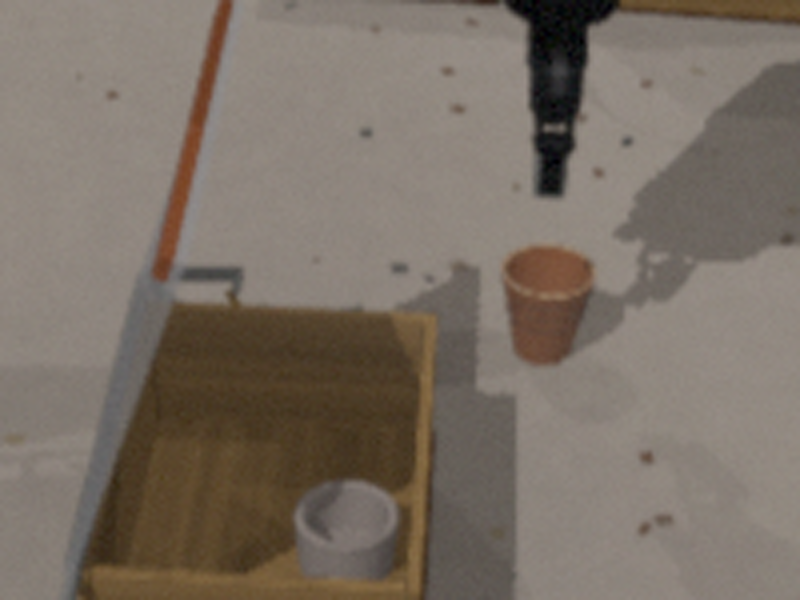

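View pics/top6.png

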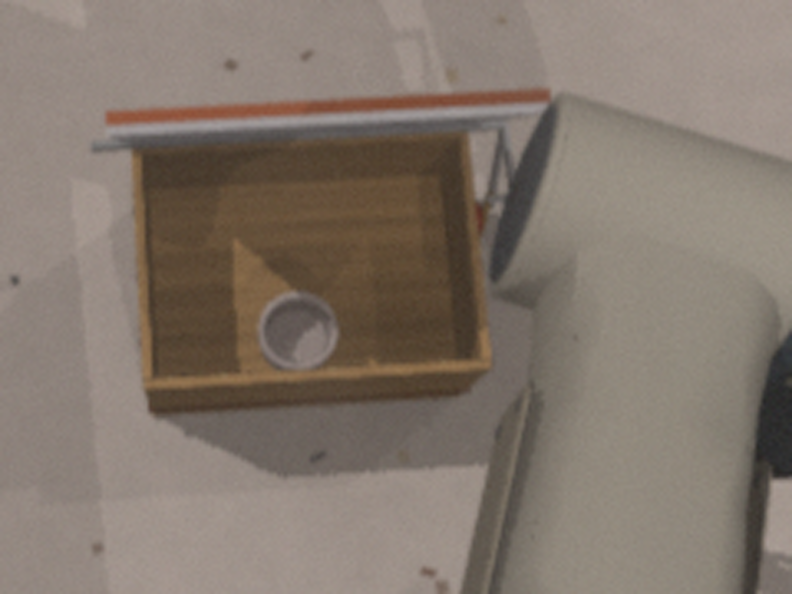

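Run:
```python
from h import *
np.set_printoptions(precision=1,suppress=True)
t=load("top6.npz"); s=load("side6.npz")
f=lambda x,y,z: plane(t,240+(x+.5)/3.3-.5,90+(y+.5)/3.3-.5,z)
g=lambda x,y,z: plane(s,220+(x+.5)/4-.5,60+(y+.5)/4-.5,z)
print("box rim corners top FL,FR,BL,BR",f(148,388,140),f(490,365,140),f(134,148,140),f(470,130,140))
print("ram top",f(298,330.5,88),"side",g(347,516,88), "cup side",g(548,272,70))
P=H-95*X; print("box rim pred",[ (P+a*95*X+b*130*Y) for a,b in((-1,1),(-1,-1),(1,1),(1,-1))])
# ramekin by gray mask
for n,c,roi in (("t",t,(316,176,345,204)),("s",s,(290,178,322,206))):
    m=np.zeros((400,640),bool); m[roi[1]:roi[3],roi[0]:roi[2]]=1
    h=hsv(c); m&=(h[...,1]<45)
    Q,u,v=cloud(c,m); k=(Q[:,2]>80)&(Q[:,2]<96); q=Q[k]; print(n,m.sum(),k.sum(),cv2.minEnclosingCircle(q[:,:2].astype(np.float32)),q[:,:2].min(0),q[:,:2].max(0), cv2.fitEllipse(np.c_[u,v][k].astype(np.float32)) if n=="t" else "")
    print(cv2.fitEllipse(cv2.convexHull(np.argwhere(m)[:,::-1].astype(np.float32))))
```

```text
box rim corners top FL,FR,BL,BR [549.3  70.7 140. ] [ 567.  -182.7  140. ] [734.6  83.9 140. ] [ 750.9 -174.2  140. ]
ram top [603.7 -43.2  88. ] side [603.1 -39.4  88. ] cup side [ 497.7 -342.3   70. ]
box rim pred [array([546.8,  75.9, 140. ]), array([ 563. , -183.6,  140. ]), array([736.4,  87.7, 140. ]), array([ 752.6, -171.7,  140. ])]
t 425 125 ((603.540283203125, -43.1424674987793), 30.618364334106445) [573.9 -72.1] [632.7 -14.6] ((329.9526672363281, 189.8791961669922), (21.219707489013672, 21.746871948242188), 93.27042388916016)
((329.8099060058594, 190.19854736328125), (22.886056900024414, 23.490259170532227), 61.39646530151367)
s 520 197 ((604.8836059570312, -38.620697021484375), 33.00905227661133) [573.6 -71.6] [633.5  -6.9] 
((306.1030578613281, 192.88465881347656), (26.116413116455078, 27.28090476989746), 12.2459716796875)
```

Run:
```python
from h import *
s=load("side6.npz"); st,p,Rc=now(); y=Rc.as_matrix()[:,1]; z=Rc.as_matrix()[:,2]
for d in (17,4): print(d,((proj(s,[p+d*y+k*z for k in (57,42,-42,-57)])-[220,60])*4).round(0))
```

```text
17 [[541. 218.]
 [541. 206.]
 [541. 140.]
 [541. 128.]]
4 [[542. 201.]
 [542. 189.]
 [542. 123.]
 [543. 112.]]
```

Call:
{"name": "step_arm", "arguments": {
  "commands": [
    [[-0.011,0.03,-0.021,0,-0.2,0,100],[-0.011,0.06,-0.021,0,-0.2,0,100],[-0.011,0.08,-0.021,0,-0.2,0,100],[-0.011,0.08,-0.021,0,-0.2,0,100]]
  ]
}}

```text
time_s: 6.12
eef_pos: [496.1, -341.7, 95.7]
tool_rot: [-1.565, -0.044, 0.055]
contact_force: [-0.4, 0.1, 0.1]
grip_width: 85.2
```

Run:
```python
from h import *
from plant import imaging
st,p,Rc=now(); print(p)
c=imaging.capture("side"); np.savez("side7.npz",**c); save("side7",c,(290,60,440,172),5)
print(rel([497.6,-344.3,46],tilt(0)),now()[1])
```

```text
[ 496.11263195 -341.74428434   95.72135104]
(array([ 0.0003,  0.0525, -0.0018]), array([-0.14,  0.1 , -0.25])) [ 497.42826274 -342.65968673   98.53549921]
```

View pics/side7.png

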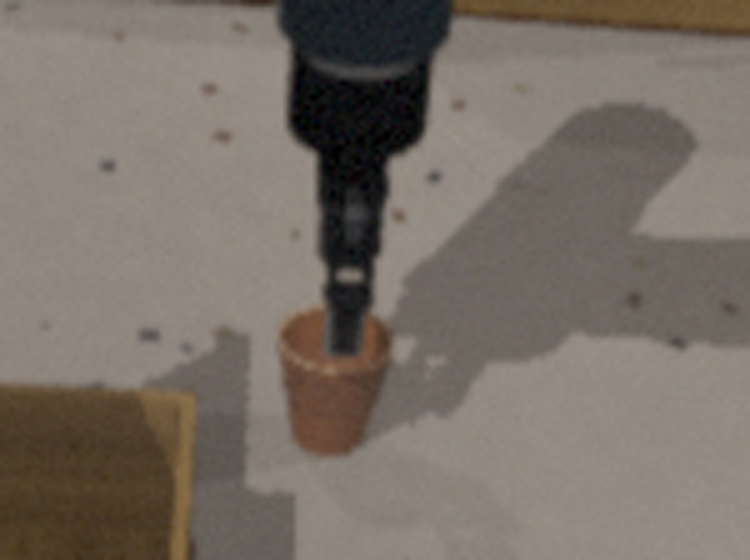

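The side zoom shows the open finger's tip at (345,350) over the cup rim centred at (336,343), so it is aligned to within about 2 mm. Going down.

Call:
{"name": "step_arm", "arguments": {
  "commands": [
    [[0.001,0.02,-0.002,0,0,0,100],[0.001,0.04,-0.002,0,0,0,100],[0.001,0.053,-0.002,0,0,0,100],[0.001,0.053,-0.002,0,0,0,100]]
  ]
}}

```text
time_s: 6.5
eef_pos: [499.1, -344.9, 46.2]
tool_rot: [-1.568, -0.048, 0.052]
contact_force: [0.1, -0.4, -0.2]
grip_width: 85.4
```

Run:
```python
from h import *
s,p,Rc=now(); print(p,s["contact_force"],rel([498,-344.3,46],tilt(0)))
```

```text
[ 499.08284338 -344.87616545   46.16415786] [ 0.05685854 -0.43665294 -0.17758848] (array([-0.001 ,  0.0002,  0.0006]), array([-0.1 ,  0.09, -0.15]))
```

Call:
{"name": "step_arm", "arguments": {
  "commands": [
    [[0,0,0,0,0,0,40],[0,0,0,0,0,0,40],[0,0,0,0,0,0,40],[0,0,0,0,0,0,40]]
  ]
}}

```text
time_s: 6.83
eef_pos: [500.7, -346.2, 49.7]
tool_rot: [-1.571, -0.052, 0.048]
contact_force: [-0.2, 1.8, 6.1]
grip_width: 64.0
```

Call:
{"name": "step_arm", "arguments": {
  "commands": [
    [[0,-0.005,0,0,0,0,40],[0,-0.015,0,0,0,0,40],[0,-0.03,0,0,0,0,40],[0,-0.03,0,0,0,0,40]]
  ]
}}

```text
time_s: 7.17
eef_pos: [500.7, -347.1, 80.6]
tool_rot: [-1.573, -0.053, 0.047]
contact_force: [0.1, 0.2, -0.1]
grip_width: 64.2
```

Run:
```python
from h import *
from plant import imaging
s,p,Rc=now(); print(p,s["contact_force"],s["grip_width"],s["moment"])
c=imaging.capture("side"); np.savez("side8.npz",**c); save("side8",c,(290,60,440,172),5)
```

```text
[ 500.68499375 -347.10480385   80.58703111] [ 0.10340079  0.21572285 -0.10985868] 64.24997172189357 [-0.08637205 -0.13621589  0.01555142]
```

View pics/side8.png

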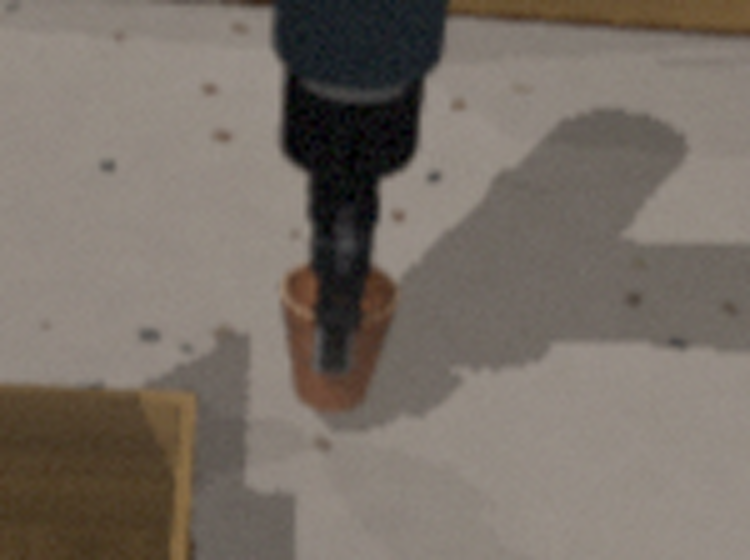

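The cup hangs upright in the fingers, rim at (340,290) and foot at (330,408) in the zoom, with a grip width of 64 mm. Now I'll work out the foot height and plan the transfer.

Run:
```python
from h import *
c=load("side8.npz")
for z in (25,28,30,32,34,36,40): 
    q=proj(c,[[498,-344+21,0],[499.5,-346.5+21,z],[497.6,-344.3,70],[499.5,-346.5,70+z]]); print(z,((q-[290,60])*5).round(0).tolist())
print(rel([603.4,-42,230],tilt(0)))
```

```text
25 [[322.0, 456.0], [323.0, 419.0], [334.0, 336.0], [334.0, 297.0]]
28 [[322.0, 456.0], [323.0, 415.0], [334.0, 336.0], [334.0, 293.0]]
30 [[322.0, 456.0], [323.0, 412.0], [334.0, 336.0], [334.0, 290.0]]
32 [[322.0, 456.0], [324.0, 409.0], [334.0, 336.0], [334.0, 287.0]]
34 [[322.0, 456.0], [324.0, 406.0], [334.0, 336.0], [335.0, 284.0]]
36 [[322.0, 456.0], [324.0, 403.0], [334.0, 336.0], [335.0, 281.0]]
40 [[322.0, 456.0], [325.0, 398.0], [334.0, 336.0], [336.0, 275.0]]
(array([ 0.1226, -0.1511,  0.2973]), array([0.07, 0.05, 0.14]))
```

Call:
{"name": "step_arm", "arguments": {
  "commands": [
    [[0.01,-0.04,0.02,0,0,0,40],[0.025,-0.08,0.04,0,0,0,40],[0.04,-0.115,0.06,0,0,0,40],[0.055,-0.14,0.09,0,0,0,40],[0.07,-0.151,0.12,0,0,0,40]]
  ]
}}

```text
time_s: 7.63
eef_pos: [561.0, -225.2, 229.7]
tool_rot: [-1.571, -0.05, 0.046]
contact_force: [0.7, -0.9, -1.2]
grip_width: 64.1
```

Run:
```python
from h import *
s,p,Rc=now(); print(p,s["contact_force"],s["grip_width"],rel([604.5,-42,230],tilt(0)),rel([604.5,-42,180],tilt(0)))
```

```text
[ 561.00946932 -225.20426971  229.66129676] [ 0.72981118 -0.89400039 -1.18870519] 64.09717832340868 (array([ 0.0546, -0.0004,  0.1802]), array([ 0.05, -0.08,  0.15])) (array([0.0544, 0.0496, 0.1803]), array([ 0.05, -0.08,  0.15]))
```

Call:
{"name": "step_arm", "arguments": {
  "commands": [
    [[0.012,0,0.035,0,0,0,40],[0.022,0,0.075,0,0,0,40],[0.034,0,0.115,0,0,0,40],[0.045,0,0.15,0,0,0,40],[0.053,0,0.176,0,0,0,40]]
  ]
}}

```text
time_s: 8.05
eef_pos: [602.0, -42.8, 225.5]
tool_rot: [-1.568, -0.049, 0.052]
contact_force: [-0.8, -0.3, -1.7]
grip_width: 63.7
```

Call:
{"name": "step_arm", "arguments": {
  "commands": [
    [[0,0,0,0,0,0,40],[0,0,0,0,0,0,40]]
  ]
}}

```text
time_s: 8.22
eef_pos: [601.9, -44.3, 225.3]
tool_rot: [-1.569, -0.049, 0.054]
contact_force: [-0.2, -1.6, -2.3]
grip_width: 63.5
```

Run:
```python
from h import *
from plant import imaging
s,p,Rc=now(); print(p,s["contact_force"],s["grip_width"],s["q"].round(2))
c=imaging.capture("side"); np.savez("side9.npz",**c); save("side9",c,(230,50,390,210),3.7)
c=imaging.capture("top"); np.savez("top9.npz",**c); save("top9",c,(240,90,480,270),3.3)
s,p,Rc=now(); print(p,rel([604.5,-42,140],tilt(0)))
```

```text
[601.90775249 -44.25773522 225.34614707] [-0.19530574 -1.63469842 -2.32603516] 63.47086811314612 [ 0.18  0.37  0.21 -0.   -1.42 -1.69]
[601.65590131 -46.29239014 225.75661207] (array([0.0033, 0.0858, 0.004 ]), array([-0.06,  0.02, -0.15]))
```

View pics/side9.png

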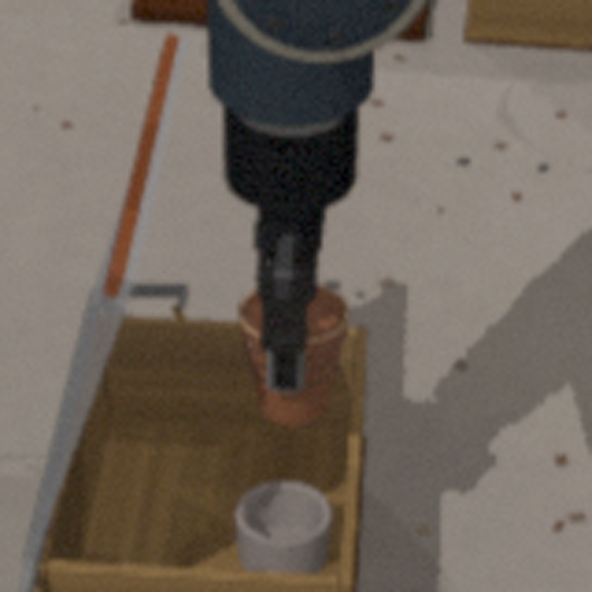

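View pics/top9.png

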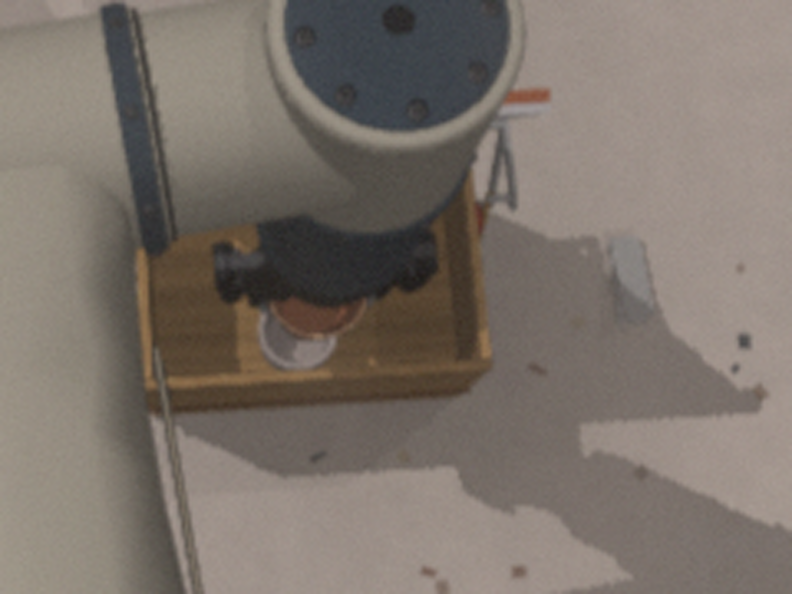

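Run:
```python
from h import *
s=load("side9.npz"); t=load("top9.npz")
g=lambda x,y,z: plane(s,230+(x+.5)/3.7-.5,50+(y+.5)/3.7-.5,z).round(1)
f=lambda x,y,z: plane(t,240+(x+.5)/3.3-.5,90+(y+.5)/3.3-.5,z).round(1)
print("rim side",g(294,316,245),"foot side",g(293,405,175), "ram side",g(284,514,88))
print("rim front-most top",f(318,338,245),"-> centre x +34", "left/right", f(270,310,245),f(367,300,245))
print("TCP then 601.9 -44.3; proj rim pred", (proj(s,[[601.9,-44.3,245]])-[230,50])*3.7)
```

```text
rim side [598.2 -41.3 245. ] foot side [598.6 -44.5 175. ] ram side [603.1 -39.7  88. ]
rim front-most top [565.8 -46.8 245. ] -> centre x +34 left/right [584.5 -15.3 245. ] [591.5 -79.6 245. ]
TCP then 601.9 -44.3; proj rim pred [[287.23359333 311.21684886]]
```

Run:
```python
from h import *
print(rel([606,-41.5,150],tilt(0)))
```

```text
(array([0.0048, 0.0757, 0.0044]), array([-0.06,  0.02, -0.15]))
```

Call:
{"name": "step_arm", "arguments": {
  "commands": [
    [[0.005,0.02,0.004,0,0,0,40],[0.005,0.04,0.004,0,0,0,40],[0.005,0.06,0.004,0,0,0,40],[0.005,0.075,0.004,0,0,0,40],[0.005,0.075,0.004,0,0,0,40]]
  ]
}}

```text
time_s: 8.73
eef_pos: [604.1, -42.8, 147.3]
tool_rot: [-1.569, -0.041, 0.054]
contact_force: [-0.4, 0.5, -1.9]
grip_width: 63.8
```

Run:
```python
from h import *
from plant import imaging
s,p,Rc=now(); print(p,s["contact_force"],s["grip_width"],s["q"].round(2))
c=imaging.capture("side"); np.savez("side10.npz",**c); save("side10",c,(230,50,390,210),3.7)
s,p,Rc=now(); print(p)
```

```text
[604.07507702 -42.84275436 147.30030596] [-0.4372065   0.48580354 -1.8781353 ] 63.791893831548904 [ 0.19  0.42  0.08 -0.   -1.24 -1.69]
[605.20507113 -42.94682192 149.57322983]
```

View pics/side10.png

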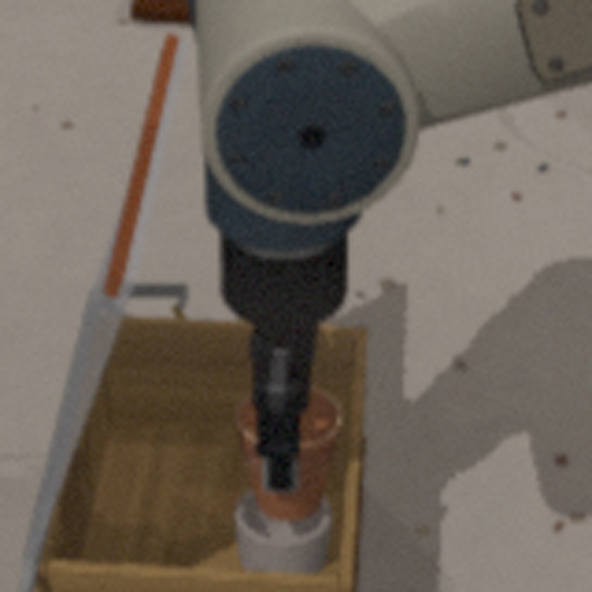

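Run:
```python
from h import *
s=load("side10.npz")
g=lambda x,y,z: plane(s,230+(x+.5)/3.7-.5,50+(y+.5)/3.7-.5,z).round(1)
print("rim side",g(291,420,167),g(291,418,167),"foot side",g(290,505,97), "ram side",g(284,514,88))
print(rel([606,-41.5,125],tilt(0)))
```

```text
rim side [599.1 -39.4 167. ] [599.4 -41.4 167. ] foot side [599.1 -38.8  97. ] ram side [603.1 -39.7  88. ]
(array([0.001 , 0.0246, 0.0014]), array([-0.05, -0.08, -0.33]))
```

Call:
{"name": "step_arm", "arguments": {
  "commands": [
    [[0.003,0.004,0.0005,0,0,0,40],[0.003,0.01,0.0005,0,0,0,40],[0.003,0.016,0.0005,0,0,0,40],[0.003,0.022,0.0005,0,0,0,40]]
  ]
}}

```text
time_s: 9.12
eef_pos: [609.7, -40.9, 129.2]
tool_rot: [-1.569, -0.049, 0.05]
contact_force: [-0.2, -0.4, -0.0]
grip_width: 64.1
```

Call:
{"name": "step_arm", "arguments": {
  "commands": [
    [[0,0.003,0,0,0,0,40],[0,0.006,0,0,0,0,40],[0,0.006,0,0,0,0,40]]
  ]
}}

```text
time_s: 9.37
eef_pos: [609.0, -41.0, 122.5]
tool_rot: [-1.57, -0.047, 0.052]
contact_force: [-0.1, -0.2, -1.3]
grip_width: 63.9
```

Call:
{"name": "step_arm", "arguments": {
  "commands": [
    [[0,0.002,0,0,0,0,40],[0,0.004,0,0,0,0,40],[0,0.004,0,0,0,0,40]]
  ]
}}

```text
time_s: 9.62
eef_pos: [609.3, -40.9, 118.9]
tool_rot: [-1.569, -0.048, 0.051]
contact_force: [0.0, -1.2, -1.2]
grip_width: 63.8
```

Call:
{"name": "step_arm", "arguments": {
  "commands": [
    [[0,0.002,0,0,0,0,40],[0,0.003,0,0,0,0,40],[0,0.003,0,0,0,0,40]]
  ]
}}

```text
time_s: 9.87
eef_pos: [609.3, -40.8, 115.9]
tool_rot: [-1.569, -0.048, 0.051]
contact_force: [-0.2, -1.0, -0.6]
grip_width: 63.5
```

Run:
```python
from h import *
from plant import imaging
s,p,Rc=now(); print(p,s["contact_force"],s["grip_width"],s["moment"].round(3))
c=imaging.capture("side"); np.savez("side11.npz",**c); save("side11",c,(250,110,350,210),6)
s,p,Rc=now(); print(p,s["contact_force"])
```

```text
[609.28129328 -40.80618612 115.90873984] [-0.15819129 -1.04407514 -0.56320069] 63.466957215416535 [-0.424  0.294 -0.011]
[609.30198116 -40.80628341 115.97855977] [-1.25752234 -0.67868888 -0.27626634]
```

View pics/side11.png

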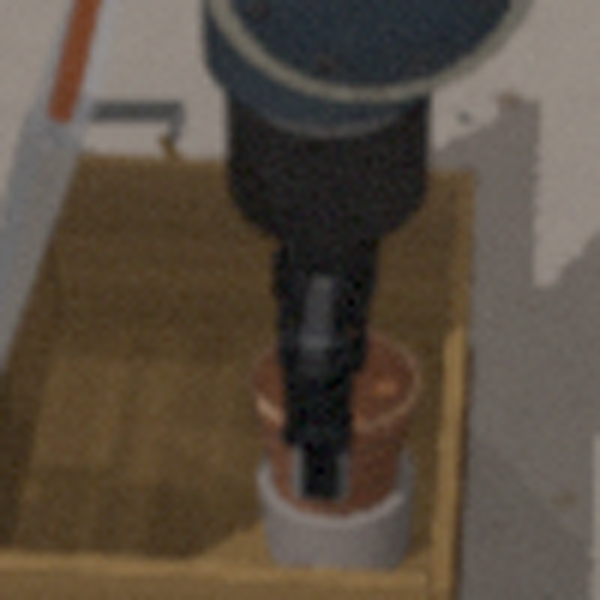

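Call:
{"name": "step_arm", "arguments": {
  "commands": [
    [[0,0.001,0,0,0,0,40],[0,0.002,0,0,0,0,40],[0,0.002,0,0,0,0,40]]
  ]
}}

```text
time_s: 10.17
eef_pos: [609.4, -40.8, 114.0]
tool_rot: [-1.569, -0.048, 0.051]
contact_force: [-0.6, -0.8, -0.6]
grip_width: 63.8
```

Run:
```python
from h import *
for f in (0,):
    s,p,Rc=now(); print(p,s["contact_force"],s["moment"].round(3))
```

```text
[609.3591918  -40.82383301 113.99588088] [-0.60971895 -0.75503335 -0.59560992] [-0.358  0.348 -0.048]
```

Call:
{"name": "step_arm", "arguments": {
  "commands": [
    [[0,0.001,0,0,0,0,40],[0,0.002,0,0,0,0,40],[0,0.002,0,0,0,0,40]]
  ]
}}

```text
time_s: 10.42
eef_pos: [609.5, -41.1, 112.6]
tool_rot: [-1.57, -0.048, 0.051]
contact_force: [-2.8, -1.5, 3.1]
grip_width: 64.1
```

Run:
```python
from h import *
for f in (0,):
    s,p,Rc=now(); print(p,s["contact_force"],s["moment"].round(3))
```

```text
[609.48022196 -41.07072147 112.56272771] [-2.82981696 -1.51235261  3.09090378] [-0.589  0.781  0.013]
```

Call:
{"name": "step_arm", "arguments": {
  "commands": [
    [[-0.001,-0.0005,0,0,0,0,40],[-0.001,-0.0005,0,0,0,0,40],[-0.001,-0.0005,0,0,0,0,100],[-0.001,-0.0005,0,0,0,0,100],[-0.001,-0.0005,0,0,0,0,100]]
  ]
}}

```text
time_s: 10.83
eef_pos: [608.7, -40.5, 112.6]
tool_rot: [-1.569, -0.048, 0.05]
contact_force: [-0.4, -0.4, -0.6]
grip_width: 85.5
```

Run:
```python
from h import *
from plant import imaging
s,p,Rc=now(); print(p,s["contact_force"],s["grip_width"],s["moment"].round(3))
c=imaging.capture("side"); np.savez("side12.npz",**c); save("side12",c,(250,110,350,210),6)
s,p,Rc=now(); print(p,s["contact_force"])
```

```text
[608.69727967 -40.52371154 112.60386308] [-0.41450102 -0.40768646 -0.64333965] 85.51335832134392 [ 0.002  0.007 -0.026]
[608.65451159 -40.58304942 112.60480631] [ 0.25678724 -0.32322139  0.40785752]
```

View pics/side12.png

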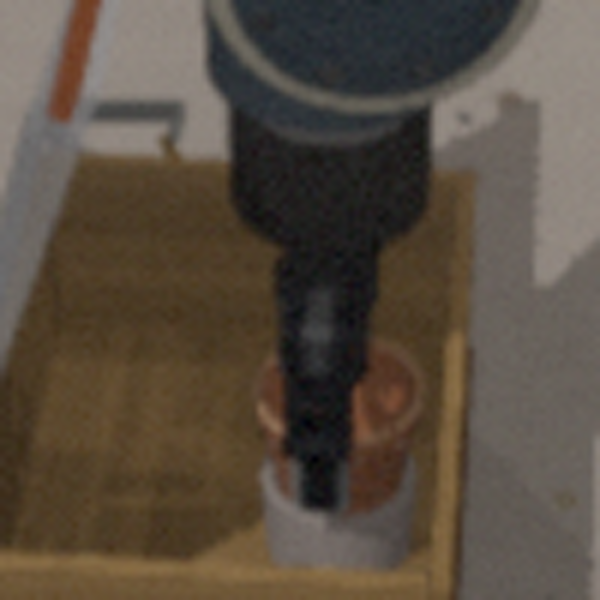

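The cup sits upright in the ramekin with its rim centre at (340,390) in the zoom, and the fingers are open and force-free. Withdrawing straight up.

Call:
{"name": "step_arm", "arguments": {
  "commands": [
    [[0,-0.02,0,0,0,0,100],[0,-0.045,0,0,0,0,100],[0,-0.075,0,0,0,0,100],[-0.02,-0.105,0,0,0,0,100],[-0.04,-0.13,0,0,0,0,60]]
  ]
}}

```text
time_s: 11.3
eef_pos: [569.0, -43.4, 244.3]
tool_rot: [-1.569, -0.049, 0.05]
contact_force: [0.8, 0.3, 0.3]
grip_width: 75.5
```

Run:
```python
from h import *
from plant import imaging
s,p,Rc=now(); print(p,s["contact_force"],s["grip_width"],s["moment"].round(3))
c=imaging.capture("side"); np.savez("side13.npz",**c); save("side13",c,(250,90,370,210),5)
c=imaging.capture("top"); np.savez("top13.npz",**c); save("top13",c,(240,90,480,270),3.3)
p,Rt,_=solve(1.2,34,r=200); p=p-20*X; print(p,rel(p,Rt))
```

```text
[569.04699585 -43.44439642 244.33215246] [0.75612627 0.34066349 0.32545844] 75.53734226848526 [-0.006 -0.031  0.051]
[633.61834413 -48.91779709 334.35033399] (array([ 0.0645, -0.0847, -0.0091]), array([ -0.07,   0.04, -33.49]))
```

View pics/side13.png

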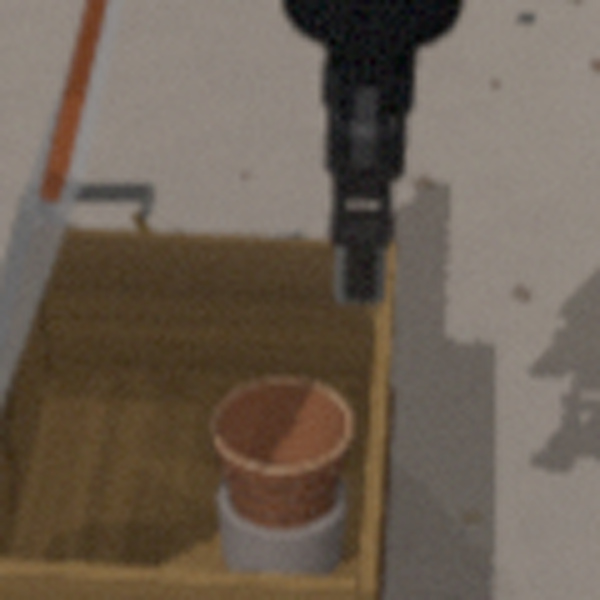

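View pics/top13.png

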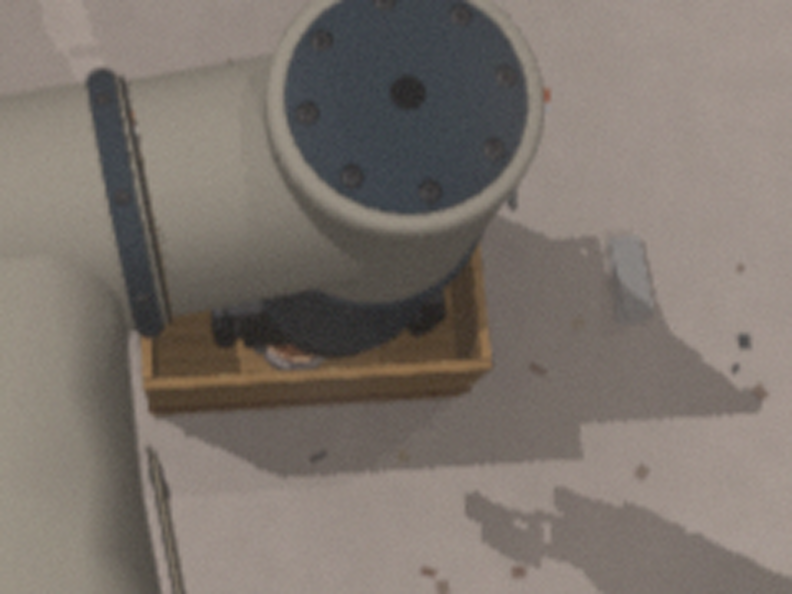

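Run:
```python
from h import *
np.set_printoptions(precision=1,suppress=True)
c=load("side13.npz"); h=hsv(c); m=np.zeros((400,640),bool); m[163:198,290:324]=1
m&=((h[...,0]<14)|(h[...,0]>172))&(h[...,1]>70)
P,u,v=cloud(c,m); print(len(P),np.percentile(P[:,2],[2,50,95,98,100])); q=P[(P[:,2]>124)&(P[:,2]<140)]; print(len(q),cv2.minEnclosingCircle(q[:,:2].astype(np.float32)))
# rim tilt: fit plane to rim points
A=np.c_[q[:,:2]-q[:,:2].mean(0),np.ones(len(q))]; print(np.linalg.lstsq(A,q[:,2],rcond=None)[0])
print("rim",plane(c,250+283.5/5-.5,90+425.5/5-.5,132),"ram side zoom circle")
```

```text
645 [ 85.4 114.5 131.6 132.9 136.2]
169 ((604.59619140625, -39.11980056762695), 36.969749450683594)
[ -0.    0.  129.1]
rim [603.8 -39.4 132. ] ram side zoom circle
```

The cup is nested upright, with its rim level at z≈132 and centred over the ramekin at (283,425) in the zoom. Now I'll close the fingers and move back under the lid.

Call:
{"name": "step_arm", "arguments": {
  "commands": [
    [[0.01,-0.03,-0.004,0,0,-7,0],[0.025,-0.06,-0.006,0,0,-14,0],[0.045,-0.08,-0.008,0,0,-21,0],[0.06,-0.084,-0.009,0,0,-28,0],[0.064,-0.085,-0.009,0,0,-33.5,0]]
  ]
}}

```text
time_s: 11.82
eef_pos: [635.2, -48.2, 331.1]
tool_rot: [-1.499, -0.512, -0.416]
contact_force: [0.3, -0.9, -2.0]
grip_width: 0.6
```

Call:
{"name": "step_arm", "arguments": {
  "commands": [
    [[0,0,0,0,0,0,0],[0,0,0,0,0,0,0],[0,0,0,0,0,0,0]]
  ]
}}

```text
time_s: 12.07
eef_pos: [633.9, -48.5, 328.6]
tool_rot: [-1.503, -0.503, -0.407]
contact_force: [0.7, 0.6, -0.4]
grip_width: -0.0
```

Run:
```python
from h import *
s,p,Rc=now(); print(s["q"].round(3),p, lidang(p,Rc),s["contact_force"])
for th in (1.25,1.3,1.4,1.45,1.48,1.5): 
    p,Rt,_=solve(th,34,r=200); print(th,p,*rel(p,Rt))
```

```text
[ 0.213  0.045 -0.126  0.111 -0.825 -1.773] [633.87740633 -48.48398017 328.64367499] (np.float64(1.0982342006455603), np.float64(202.70087589188844)) [ 0.72508895  0.58030823 -0.35092611]
1.25 [662.96835719 -47.08667874 337.73944067] [ 0.0293  0.0084 -0.0004] [-0.06  0.01 -0.63]
1.3 [672.51450333 -46.4911041  340.65415388] [ 0.0389  0.0113 -0.0004] [-0.06  0.01 -0.63]
1.4 [691.98298782 -45.27648457 345.03246279] [ 0.0576  0.0183 -0.0004] [-0.06  0.01 -0.63]
1.45 [701.85666509 -44.66047558 346.485115  ] [ 0.0667  0.0226 -0.0005] [-0.06  0.01 -0.63]
1.48 [707.81131642 -44.28897076 347.1186857 ] [ 0.072   0.0253 -0.0005] [-0.06  0.01 -0.63]
1.5 [711.7904643  -44.04071565 347.44151412] [ 0.0755  0.0272 -0.0005] [-0.06  0.01 -0.63]
```

Call:
{"name": "step_arm", "arguments": {
  "commands": [
    [[0.015,0.005,0,0,0,-0.6,0],[0.029,0.009,0,0,0,-0.6,0],[0.04,0.012,0,0,0,-0.6,0],[0.05,0.015,0,0,0,-0.6,0],[0.058,0.018,0,0,0,-0.6,0]]
  ]
}}

```text
time_s: 12.48
eef_pos: [693.5, -44.7, 345.2]
tool_rot: [-1.5, -0.51, -0.416]
contact_force: [-0.9, -0.3, -0.5]
grip_width: 0.1
```

Call:
{"name": "step_arm", "arguments": {
  "commands": [
    [[0.004,0.002,0,0,0,0,0],[0.008,0.004,0,0,0,0,0],[0.012,0.006,0,0,0,0,0],[0.012,0.006,0,0,0,0,0]]
  ]
}}

```text
time_s: 12.82
eef_pos: [705.6, -44.0, 346.2]
tool_rot: [-1.5, -0.511, -0.416]
contact_force: [0.2, -0.3, 0.4]
grip_width: 0.2
```

Run:
```python
from h import *
from plant import imaging
s,p,Rc=now(); print(s["q"].round(3),p, lidang(p,Rc),s["contact_force"])
c=imaging.capture("side"); np.savez("side14.npz",**c); save("side14",c,(220,0,420,200),3)
c2=imaging.capture("top"); np.savez("top14.npz",**c2); save("top14",c2,(240,90,480,270),3.3)
print(strip_theta(c)[:2])
```

```text
[ 0.193  0.179  0.072  0.093 -0.877 -1.739] [705.55242829 -43.99830851 346.2394552 ] (np.float64(1.4684644944532756), np.float64(199.324229919324)) [ 0.24780116 -0.33235316  0.44215776]
(np.float64(1.4712280701754386), np.float64(3.4804502845811216))
```

View pics/side14.png

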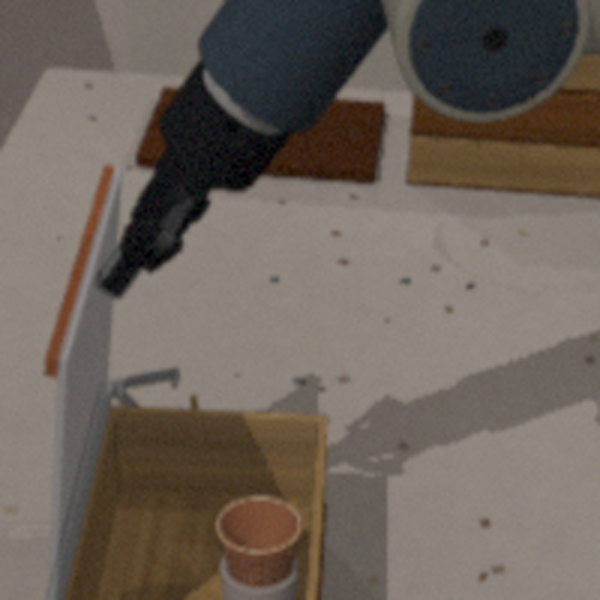

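View pics/top14.png

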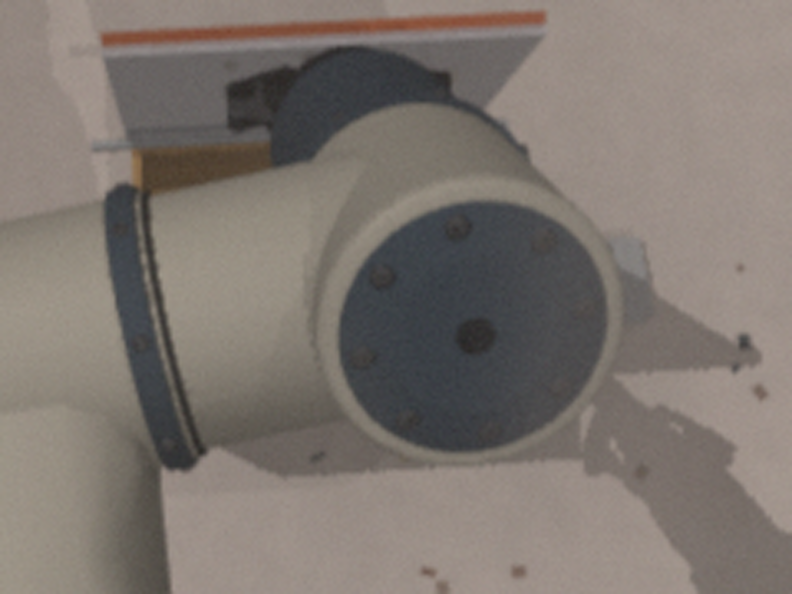

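The strip reads about 1.47, and the stay's brass end has moved to (193,402) from (178,400), so it is tipping. A few millimetres more.

Call:
{"name": "step_arm", "arguments": {
  "commands": [
    [[0.002,0.001,0,0,0,0,0],[0.0035,0.0025,0,0,0,0,0],[0.0035,0.0025,0,0,0,0,0],[0.0035,0.0025,0,0,0,0,0]]
  ]
}}

```text
time_s: 13.25
eef_pos: [709.1, -43.8, 346.2]
tool_rot: [-1.5, -0.511, -0.416]
contact_force: [-0.8, 0.5, -0.2]
grip_width: -0.1
```

Run:
```python
from h import *
from plant import imaging
s,p,Rc=now(); print(s["q"].round(3),p, lidang(p,Rc),s["contact_force"])
c=imaging.capture("side"); np.savez("side15.npz",**c); save("side15",c,(240,100,340,180),6)
print(strip_theta(c)[:2]); s14=load("side14.npz"); save("side14z",s14,(240,100,340,180),6); save("side13z",load("side13.npz"),(240,100,340,180),6)
```

```text
[ 0.192  0.186  0.081  0.092 -0.879 -1.738] [709.08420116 -43.829852   346.17672553] (np.float64(1.486115555413915), np.float64(198.93218905040897)) [-0.78434727  0.51830026 -0.17997849]
(np.float64(1.4914035087719297), np.float64(2.7626995572825805))
```

View pics/side15.png

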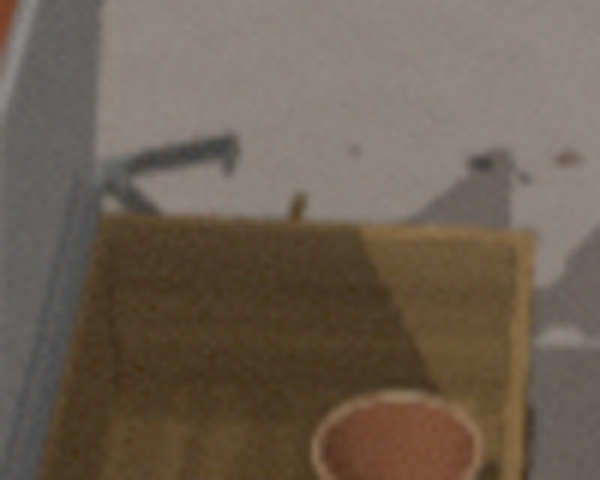

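View pics/side13z.png

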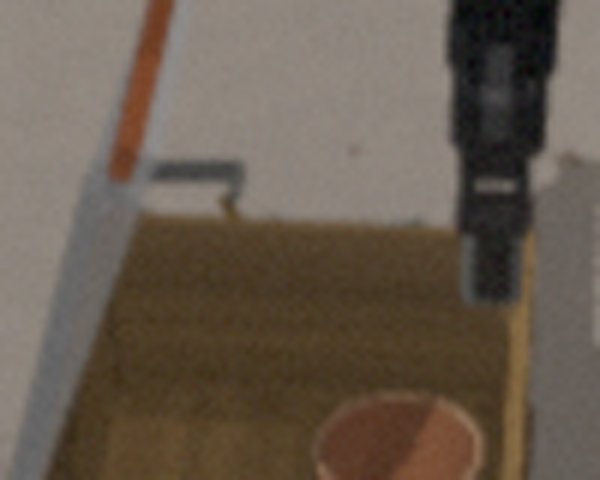

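The stay's brass end is now at (298,208) in the zoom versus (230,205) when locked, so it is tipped free. Lowering with the finger under the lid.

Run:
```python
from h import *
for th in (1.46,1.43,1.39,1.35,1.3,1.25): 
    p,Rt,_=solve(th,34,r=200); print(th,p,*rel(p,Rt))
```

```text
1.46 [703.83940794 -44.53677421 346.71618948] [-0.0041 -0.0034 -0.0004] [-0.07 -0.01  0.01]
1.43 [697.89859349 -44.90741577 345.96342886] [-0.0094 -0.0061 -0.0004] [-0.07 -0.01  0.01]
1.39 [690.01764209 -45.39910055 344.68267976] [-0.0167 -0.0094 -0.0004] [-0.07 -0.01  0.01]
1.35 [682.19411153 -45.8872029  343.08718836] [-0.0241 -0.0125 -0.0004] [-0.07 -0.01  0.01]
1.3 [672.51450333 -46.4911041  340.65415388] [-0.0335 -0.0159 -0.0003] [-0.07 -0.01  0.01]
1.25 [662.96835719 -47.08667874 337.73944067] [-0.043  -0.0188 -0.0003] [-0.07 -0.01  0.01]
```

Call:
{"name": "step_arm", "arguments": {
  "commands": [
    [[-0.004,-0.003,0,0,0,0,0],[-0.009,-0.006,0,0,0,0,0],[-0.017,-0.009,0,0,0,0,0],[-0.024,-0.0125,0,0,0,0,0],[-0.0335,-0.016,0,0,0,0,0]]
  ]
}}

```text
time_s: 13.72
eef_pos: [671.7, -46.2, 340.9]
tool_rot: [-1.5, -0.511, -0.416]
contact_force: [0.1, -0.2, 0.8]
grip_width: -0.2
```

Call:
{"name": "step_arm", "arguments": {
  "commands": [
    [[-0.0095,-0.003,0,0,0,0,0],[-0.0095,-0.003,0,0,0,0,0]]
  ]
}}

```text
time_s: 13.88
eef_pos: [660.8, -47.0, 337.5]
tool_rot: [-1.5, -0.51, -0.416]
contact_force: [-1.3, 0.1, -0.2]
grip_width: -0.3
```

Run:
```python
from h import *
from plant import imaging
s,p,Rc=now(); print(s["q"].round(3),p, lidang(p,Rc),s["contact_force"])
c=imaging.capture("side"); np.savez("side16.npz",**c); save("side16",c,(220,0,420,200),3)
print(strip_theta(c)[:2]); 
for th in (1.2,1.15,1.1,1.05,1.0,.95,.9,.85): 
    p,Rt,_=solve(th,34,r=200); print(th,p,*rel(p,Rt))
```

```text
[ 0.205  0.092 -0.056  0.105 -0.838 -1.76 ] [660.7591408  -46.95873151 337.54637113] (np.float64(1.2392535940258176), np.float64(200.53214877770546)) [-1.33578123  0.11109003 -0.19742747]
(np.float64(1.2291228070175437), np.float64(2.7460709703642903))
1.2 [653.5795335  -47.67243819 334.35033399] [-0.0086 -0.0016 -0.0003] [-0.08 -0.02 -0.02]
1.15 [644.37149944 -48.24691834 330.49530485] [-0.0184 -0.0036 -0.0003] [-0.08 -0.02 -0.02]
1.1 [635.3672703  -48.80868331 326.18398881] [-0.0283 -0.0051 -0.0003] [-0.08 -0.02 -0.02]
1.05 [626.58935195 -49.35632898 321.42716191] [-0.0383 -0.006  -0.0003] [-0.08 -0.02 -0.02]
1.0 [618.05968462 -49.88848651 316.23671376] [-0.0483 -0.0065 -0.0003] [-0.08 -0.02 -0.02]
0.95 [609.35501051 -50.43156253 310.30707694] [-0.0588 -0.0065 -0.0003] [-0.08 -0.02 -0.02]
0.9 [600.62092267 -50.97647366 303.64680057] [-0.0698 -0.0058 -0.0003] [-0.08 -0.02 -0.02]
0.85 [592.26481413 -51.49780302 296.52171061] [-0.0807 -0.0046 -0.0003] [-0.08 -0.02 -0.02]
```

View pics/side16.png

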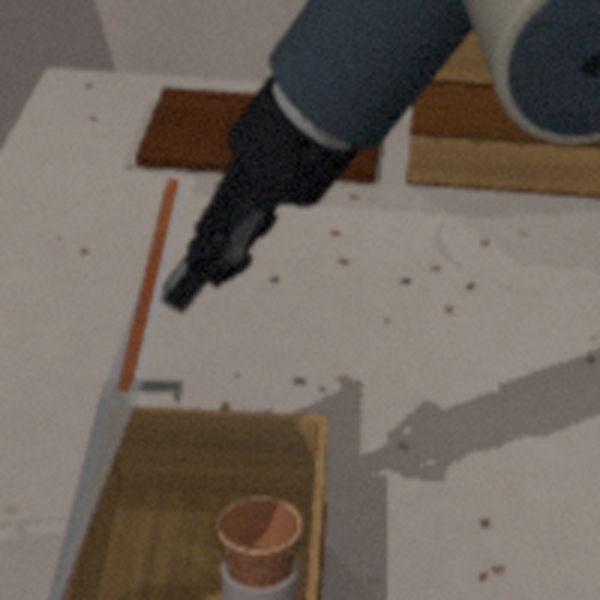

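The lid follows the finger (strip 1.23) and the stay's end at (225,407) stays tipped. Continuing down.

Call:
{"name": "step_arm", "arguments": {
  "commands": [
    [[-0.0085,-0.0016,0,0,0,0,0],[-0.0185,-0.0036,0,0,0,0,0],[-0.0285,-0.005,0,0,0,0,0],[-0.0385,-0.006,0,0,0,0,0],[-0.0485,-0.0065,0,0,0,0,0]]
  ]
}}

```text
time_s: 14.35
eef_pos: [618.8, -49.5, 316.0]
tool_rot: [-1.5, -0.511, -0.416]
contact_force: [-0.7, -0.3, -1.0]
grip_width: 0.1
```

Run:
```python
from h import *
from plant import imaging
s,p,Rc=now(); print(s["q"].round(3),p, lidang(p,Rc),s["contact_force"])
c=imaging.capture("side"); np.savez("side17.npz",**c); 
print(strip_theta(c)[:2]); 
for th in (1.0,.95,.9,.85,.8,.75,.7): 
    p,Rt,_=solve(th,33,r=202); print(th,p,*rel(p,Rt))
```

```text
[ 0.219  0.013 -0.202  0.124 -0.772 -1.791] [618.79673205 -49.45313964 315.9687366 ] (np.float64(1.002512470210819), np.float64(199.3835459854605)) [-0.69905822 -0.31000187 -0.99601834]
(np.float64(0.9910526315789474), np.float64(2.933994112074719))
1.0 [617.12235528 -49.94696556 318.2435092 ] [ 0.0021 -0.003  -0.0003] [-0.09 -0.06  0.87]
0.95 [608.12466133 -50.50832281 312.10699583] [-0.0088 -0.003  -0.0003] [-0.09 -0.06  0.87]
0.9 [599.39747341 -51.05280345 305.4388592 ] [-0.0198 -0.0023 -0.0003] [-0.09 -0.06  0.87]
0.85 [591.04572068 -51.57386106 298.31039405] [-0.0307 -0.001  -0.0003] [-0.09 -0.06  0.87]
0.8 [583.09488898 -52.0699056  290.74432576] [-0.0415  0.0008 -0.0003] [-0.09 -0.06  0.87]
0.75 [575.56894998 -52.53944151 282.76491016] [-0.0522  0.0032 -0.0003] [-0.09 -0.06  0.87]
0.7 [568.49026031 -52.98107397 274.39781953] [-0.0628  0.0062 -0.0004] [-0.09 -0.06  0.87]
```

Finger and strip agree (1.00 and 0.99). Next section of the arc.

Call:
{"name": "step_arm", "arguments": {
  "commands": [
    [[-0.009,-0.003,0,0,0,0.9,0],[-0.02,-0.0023,0,0,0,0.9,0],[-0.031,-0.001,0,0,0,0.9,0],[-0.0415,0.001,0,0,0,0.9,0],[-0.052,0.003,0,0,0,0.9,0]]
  ]
}}

```text
time_s: 14.82
eef_pos: [577.5, -52.1, 284.7]
tool_rot: [-1.504, -0.499, -0.404]
contact_force: [-2.0, -0.4, -0.0]
grip_width: -0.1
```

Run:
```python
from h import *
from plant import imaging
s,p,Rc=now(); print(s["q"].round(3),p, lidang(p,Rc),s["contact_force"])
c=imaging.capture("side"); np.savez("side18.npz",**c); 
print(strip_theta(c)[:2]); 
for th in (.7,.65,.6,.55,.5,.45): 
    p,Rt,_=solve(th,32,r=203); print(th,p,*rel(p,Rt))
```

```text
[ 0.234 -0.05  -0.342  0.142 -0.713 -1.823] [577.50944319 -52.11298891 284.69702324] (np.float64(0.7625851772672935), np.float64(219.39398502863628)) [-1.97920977 -0.37130949 -0.01771966]
(np.float64(0.7408771929824561), np.float64(3.0120592142799323))
0.7 [567.87848928 -53.01924176 275.36906953] [-0.0102  0.0017 -0.0003] [-0.08 -0.06  0.89]
0.65 [561.05371293 -53.44503283 266.36191878] [-0.0209  0.0055 -0.0003] [-0.08 -0.06  0.89]
0.6 [554.91568766 -53.82797817 257.25717293] [-0.031   0.0099 -0.0003] [-0.08 -0.06  0.89]
0.55 [549.28379431 -54.17934644 247.84914993] [-0.0408  0.0147 -0.0003] [-0.08 -0.06  0.89]
0.5 [543.93848658 -54.51283491 237.73787191] [-0.0508  0.0203 -0.0004] [-0.08 -0.06  0.89]
0.45 [539.13354928 -54.81261021 227.28467689] [-0.0605  0.0264 -0.0004] [-0.08 -0.06  0.89]
```

Call:
{"name": "step_arm", "arguments": {
  "commands": [
    [[-0.0105,0.002,0,0,0,0.9,0],[-0.021,0.0055,0,0,0,0.9,0],[-0.031,0.01,0,0,0,0.9,0],[-0.041,0.0147,0,0,0,0.9,0],[-0.051,0.0203,0,0,0,0.9,0]]
  ]
}}

```text
time_s: 15.28
eef_pos: [545.8, -54.1, 239.5]
tool_rot: [-1.507, -0.486, -0.391]
contact_force: [-3.9, -0.6, 1.2]
grip_width: -0.0
```

Run:
```python
from h import *
from plant import imaging
s,p,Rc=now(); print(s["q"].round(3),p, lidang(p,Rc),s["contact_force"])
c=imaging.capture("side"); np.savez("side19.npz",**c); save("side19",c,(220,60,420,260),3)
print(strip_theta(c)[:2]); 
for th in (.5,.45,.4,.35,.3,.25,.2): 
    p,Rt,_=solve(th,31.5,r=204); print(th,p,*rel(p,Rt))
```

```text
[ 0.246 -0.082 -0.49   0.167 -0.616 -1.864] [545.84745742 -54.09663374 239.52449849] (np.float64(0.5136640823255499), np.float64(219.65468134566012)) [-3.89410456 -0.59027623  1.20738223]
(np.float64(0.4745614035087719), np.float64(2.5232898776000225))
0.5 [543.30729465 -54.55221435 238.68730239] [ 0.0008 -0.0022 -0.0002] [-0.07 -0.07  0.39]
0.45 [538.48105374 -54.85331876 228.2334228 ] [-0.0089  0.0041 -0.0003] [-0.07 -0.07  0.39]
0.4 [534.44527522 -55.105107   218.0060442 ] [-0.0177  0.0107 -0.0003] [-0.07 -0.07  0.39]
0.35 [530.75786637 -55.3351608  207.01682615] [-0.0267  0.018  -0.0003] [-0.07 -0.07  0.39]
0.3 [527.67457633 -55.52752422 195.78956018] [-0.0352  0.0259 -0.0003] [-0.07 -0.07  0.39]
0.25 [525.21374789 -55.68105288 184.36337164] [-0.0433  0.0343 -0.0003] [-0.07 -0.07  0.39]
0.2 [523.39074008 -55.79478854 172.77915484] [-0.051   0.0432 -0.0004] [-0.07 -0.07  0.39]
```

View pics/side19.png

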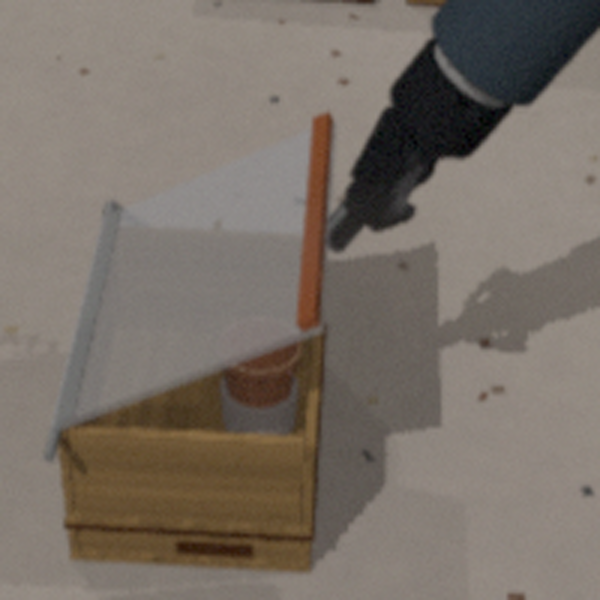

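Strip is at about 0.47 (finger 0.51), with the lid resting on the finger at (338,240) in the zoom. I'll go a little deeper under the lip for the rest.

Call:
{"name": "step_arm", "arguments": {
  "commands": [
    [[-0.009,0.004,0,0,0,0.4,0],[-0.0175,0.0107,0,0,0,0.4,0],[-0.0258,0.0187,0,0,0,0.4,0],[-0.0335,0.027,0,0,0,0.4,0],[-0.041,0.036,0,0,0,0.4,0]]
  ]
}}

```text
time_s: 15.75
eef_pos: [529.0, -55.5, 185.7]
tool_rot: [-1.509, -0.477, -0.383]
contact_force: [-10.9, -0.1, 1.0]
grip_width: 0.2
```

Run:
```python
from h import *
from plant import imaging
s,p,Rc=now(); print(s["q"].round(3),p, lidang(p,Rc),s["contact_force"])
c=imaging.capture("side"); np.savez("side20.npz",**c); save("side20",c,(250,100,390,240),4.2)
print(strip_theta(c)[:2]); 
for th in (.25,.2,.15,.12,.1,.08,.06,.04,.02,0,-.02,-.04): 
    p,Rt,_=solve(th,31,r=201); print(th,p,*rel(p,Rt))
```

```text
[ 0.249 -0.065 -0.634  0.216 -0.468 -1.925] [528.96781366 -55.49462001 185.69552418] (np.float64(0.2728919523187344), np.float64(219.3985359719931)) [-10.8756462   -0.07303286   0.95263546]
(np.float64(0.22035087719298246), np.float64(1.5376157380152988))
0.25 [527.46342352 -55.54069784 180.92238149] [-0.0011  0.0015  0.    ] [-0.03 -0.1   0.34]
0.2 [525.64369248 -55.65422906 168.59348527] [-0.009   0.0111  0.    ] [-0.03 -0.1   0.34]
0.15 [524.66051131 -55.71556876 156.84771796] [-0.016   0.0206  0.    ] [-0.03 -0.1   0.34]
0.12 [524.35417383 -55.73468086 149.45847074] [-0.0201  0.0267  0.    ] [-0.03 -0.1   0.34]
0.1 [524.26746534 -55.74009051 144.2515882 ] [-0.0229  0.0311 -0.    ] [-0.03 -0.1   0.34]
0.08 [524.30674939 -55.73763962 139.02797791] [-0.0256  0.0356 -0.    ] [-0.03 -0.1   0.34]
0.06 [524.47299555 -55.72726769 133.79170869] [-0.0281  0.0402 -0.    ] [-0.03 -0.1   0.34]
0.04 [524.76701744 -55.70892395 128.54690315] [-0.0306  0.0448 -0.    ] [-0.03 -0.1   0.34]
0.02 [525.18946994 -55.68256756 123.29773103] [-0.033   0.0495 -0.    ] [-0.03 -0.1   0.34]
0 [525.74084679 -55.6481677  118.04840246] [-0.0352  0.0543 -0.    ] [-0.03 -0.1   0.34]
-0.02 [526.43878941 -55.60462375 111.9360385 ] [-0.0378  0.0599 -0.    ] [-0.03 -0.1   0.34]
-0.04 [527.2665353  -55.5529815  106.68990046] [-0.0398  0.0648 -0.    ] [-0.03 -0.1   0.34]
```

View pics/side20.png

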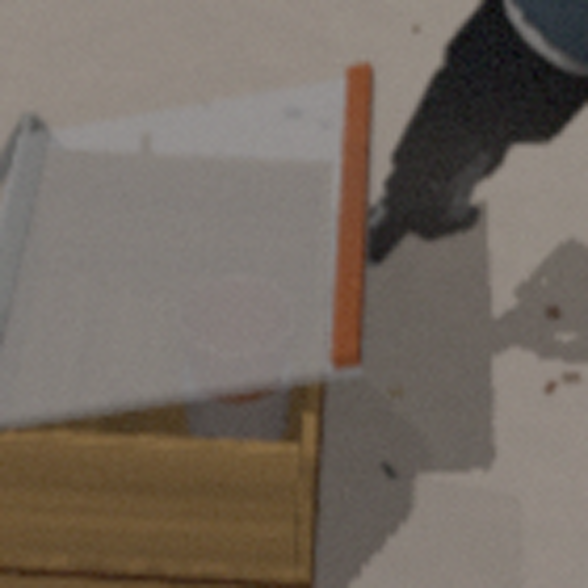

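The side force rose to 11 N because the slanted finger wedges the lip toward the hinge. I'll ease back 3 mm in x while continuing down.

Call:
{"name": "step_arm", "arguments": {
  "commands": [
    [[-0.004,0.001,0,0,0,0.3,0],[-0.0085,0.006,0,0,0,0.3,0],[-0.0125,0.011,0,0,0,0.3,0],[-0.016,0.015,0,0,0,0.3,0]]
  ]
}}

```text
time_s: 16.13
eef_pos: [523.8, -55.6, 164.9]
tool_rot: [-1.51, -0.474, -0.38]
contact_force: [-6.8, -0.0, -1.4]
grip_width: 0.1
```

Run:
```python
from h import *
from plant import imaging
s,p,Rc=now(); print(s["q"].round(3),p, lidang(p,Rc),s["contact_force"])
c=imaging.capture("side"); np.savez("side21.npz",**c)
print(strip_theta(c)[:2]); 
for th in (.2,.15,.1,.08,.06,.04,.02,0,-.02,-.04): 
    p,Rt,_=solve(th,31,r=204); print(th,p,*rel(p,Rt))
```

```text
[ 0.249 -0.051 -0.689  0.245 -0.405 -1.957] [523.80607858 -55.60311582 164.85772813] (np.float64(0.17508616639937188), np.float64(219.74751295123087)) [-6.76691292 -0.00741342 -1.37658214]
(np.float64(0.11947368421052633), np.float64(1.1136802388619202))
0.2 [523.44062637 -55.79167618 172.80475675] [ 0.0047 -0.0076 -0.0002] [-0.04 -0.06  0.26]
0.15 [522.15967416 -55.87159353 160.34372504] [-0.0029  0.0023 -0.0002] [-0.04 -0.06  0.26]
0.1 [521.68753497 -55.90104982 148.53840358] [-0.0094  0.0122 -0.0002] [-0.04 -0.06  0.26]
0.08 [521.64647646 -55.90361142 143.32105025] [-0.0121  0.0166 -0.0002] [-0.04 -0.06  0.26]
0.06 [521.73099912 -55.89833814 138.08788585] [-0.0148  0.0211 -0.0002] [-0.04 -0.06  0.26]
0.04 [521.94204228 -55.88517136 132.84295619] [-0.0173  0.0257 -0.0002] [-0.04 -0.06  0.26]
0.02 [522.28039    -55.86406218 127.59035935] [-0.0198  0.0304 -0.0002] [-0.04 -0.06  0.26]
0 [522.74666838 -55.83497154 122.33423897] [-0.0221  0.0351 -0.0002] [-0.04 -0.06  0.26]
-0.02 [523.34134319 -55.79787036 117.07877746] [-0.0243  0.0399 -0.0002] [-0.04 -0.06  0.26]
-0.04 [524.06471777 -55.75273973 111.82818917] [-0.0264  0.0448 -0.0002] [-0.04 -0.06  0.26]
```

Call:
{"name": "step_arm", "arguments": {
  "commands": [
    [[-0.0035,0.003,0,0,0,0,0],[-0.007,0.0075,0,0,0,0,0],[-0.0105,0.012,0,0,0,0,0],[-0.014,0.017,0,0,0,0,0],[-0.0155,0.02,0,0,0,0,0]]
  ]
}}

```text
time_s: 16.6
eef_pos: [521.2, -55.8, 139.7]
tool_rot: [-1.51, -0.474, -0.38]
contact_force: [-8.0, -0.3, -1.6]
grip_width: 0.3
```

Run:
```python
from h import *
from plant import imaging
s,p,Rc=now(); print(s["q"].round(3),p, lidang(p,Rc),s["contact_force"])
c=imaging.capture("side"); np.savez("side22.npz",**c); save("side22",c,(250,100,390,240),4.2)
print(strip_theta(c)[:2]); 
for th in (.04,.02,0,-.02,-.04,-.06,-.08): 
    p,Rt,_=solve(th,31,r=204); print(th,p,*rel(p,Rt))
```

```text
[ 0.242 -0.024 -0.76   0.309 -0.309 -2.02 ] [521.16680612 -55.76409712 139.6870317 ] (np.float64(0.0635032523176001), np.float64(219.99981209820592)) [-7.98198259 -0.31300693 -1.57376989]
(np.float64(0.002456140350877191), np.float64(0.5376060554524404))
0.04 [521.94204228 -55.88517136 132.84295619] [-0.0024  0.0058 -0.0002] [-0.03 -0.04  0.28]
0.02 [522.28039    -55.86406218 127.59035935] [-0.0048  0.0105 -0.0002] [-0.03 -0.04  0.28]
0 [522.74666838 -55.83497154 122.33423897] [-0.0072  0.0152 -0.0002] [-0.03 -0.04  0.28]
-0.02 [523.34134319 -55.79787036 117.07877746] [-0.0094  0.02   -0.0002] [-0.03 -0.04  0.28]
-0.04 [524.06471777 -55.75273973 111.82818917] [-0.0115  0.0249 -0.0002] [-0.03 -0.04  0.28]
-0.06 [524.91693125 -55.69957098 106.58671332] [-0.0135  0.0298 -0.0002] [-0.03 -0.04  0.28]
-0.08 [525.8979571  -55.63836574 101.35860691] [-0.0154  0.0348 -0.0002] [-0.03 -0.04  0.28]
```

View pics/side22.png

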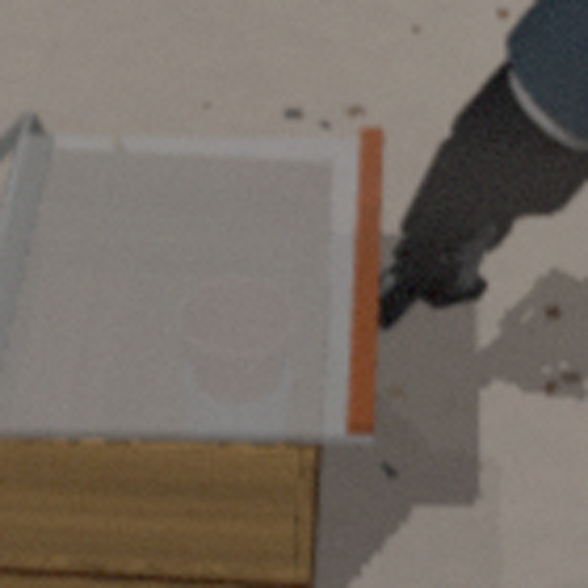

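The lip is about 10 mm from shut: strip reading 0.002 plus the 0.046 zero offset seen at the start. Finger tip at (390,315) in the zoom. Finishing down.

Call:
{"name": "step_arm", "arguments": {
  "commands": [
    [[-0.0025,0.004,0,0,0,0,0],[-0.005,0.0085,0,0,0,0,0],[-0.0085,0.013,0,0,0,0,0],[-0.012,0.0185,0,0,0,0,0],[-0.016,0.025,0,0,0,0,0]]
  ]
}}

```text
time_s: 17.07
eef_pos: [524.4, -54.3, 113.6]
tool_rot: [-1.506, -0.483, -0.385]
contact_force: [0.7, -0.5, 1.1]
grip_width: -0.1
```

Run:
```python
from h import *
from plant import imaging
s,p,Rc=now(); print(s["q"].round(3),p, lidang(p,Rc),s["contact_force"])
c=imaging.capture("side"); np.savez("side23.npz",**c); save("side23",c,(250,100,390,240),4.2)
print(strip_theta(c)[:3],strip_theta(load("side0.npz"))[:3]);
```

```text
[ 0.21   0.019 -0.858  0.483 -0.162 -2.174] [524.35842462 -54.26329408 113.60528835] (np.float64(-0.0317362971106172), np.float64(219.71235051815341)) [ 0.70473152 -0.46745176  1.09123672]
(np.float64(-0.05), np.float64(0.30257756243114675), array([336.97326203, 171.5855615 ])) (np.float64(-0.04596491228070176), np.float64(0.2784478337966667), array([336.99737533, 171.4855643 ]))
```

View pics/side23.png

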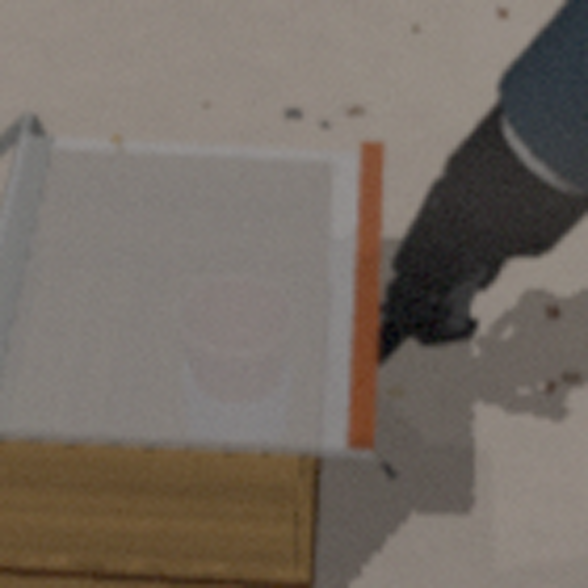

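The strip centroid matches the picture of the shut lid from the start (336.97,171.6 against 337.00,171.5), and the force is zero, so the lid is shut. Withdrawing the finger forward and out.

Call:
{"name": "step_arm", "arguments": {
  "commands": [
    [[-0.007,-0.004,0,0,0,0,0],[-0.014,-0.008,0,0,0,2,0],[-0.023,-0.014,0,0,0,5,0],[-0.034,-0.02,0,0,0,9,0],[-0.046,-0.028,0,0,0,13,0]]
  ]
}}

```text
time_s: 17.53
eef_pos: [468.3, -57.4, 113.0]
tool_rot: [-1.541, -0.303, -0.203]
contact_force: [0.7, -1.2, 0.1]
grip_width: -0.1
```

Run:
```python
from h import *
s,p,Rc=now(); print(s["q"].round(3),p, lidang(p,Rc),s["contact_force"],Rc.as_matrix()[:,1])
print(rel([430,-62,220],tilt(15)))
```

```text
[ 0.254  0.003 -0.642  0.098 -0.61  -1.832] [468.28318573 -57.37265739 113.02388318] (np.float64(-9.0), np.float64(299.82140599934786)) [ 0.71285042 -1.24487665  0.11205988] [ 0.31665613  0.02394111 -0.94823822]
(array([-0.0025, -0.1137, -0.0018]), array([-0.24,  0.09,  3.51]))
```

Call:
{"name": "step_arm", "arguments": {
  "commands": [
    [[-0.002,-0.03,-0.001,0,0,3,0],[-0.002,-0.06,-0.001,0,0,3,0],[-0.002,-0.09,-0.001,0,0,3,0],[-0.002,-0.113,-0.001,0,0,3,0],[-0.002,-0.113,-0.001,0,0,3,0]]
  ]
}}

```text
time_s: 17.95
eef_pos: [432.4, -61.7, 224.6]
tool_rot: [-1.547, -0.271, -0.171]
contact_force: [0.3, -0.1, 0.1]
grip_width: -0.1
```

Run:
```python
from h import *
from plant import imaging
s,p,Rc=now(); print(p,s["contact_force"],s["joint_velocities"].round(3))
c=imaging.capture("side"); np.savez("side24.npz",**c); save("side24",c,(120,60,480,370),2)
t=imaging.capture("top"); np.savez("top24.npz",**t); save("top24",t,(150,70,490,290),2.3)
print(strip_theta(c)[:3])
# compare with start, bystanders
for n,a,b,roi in (("jar side",load("side0.npz"),c,(345,295,395,355)),("peel",load("side0.npz"),c,(120,280,280,345)),("clip",load("top0.npz"),t,(420,155,445,195))):
    x0,y0,x1,y1=roi; print(n,cv2.absdiff(a["image"][y0:y1,x0:x1],b["image"][y0:y1,x0:x1]).mean(), cv2.phaseCorrelate(cv2.cvtColor(a["image"][y0:y1,x0:x1],7).astype(np.float32),cv2.cvtColor(b["image"][y0:y1,x0:x1],7).astype(np.float32)))
```

```text
[432.44401218 -61.67802125 224.6087662 ] [ 0.32677801 -0.14995347  0.1188286 ] [-0.002  0.054 -0.076 -0.024  0.094  0.001]
(np.float64(-0.05), np.float64(0.29977081690024876), array([336.9516129 , 171.71236559]))
jar side 5.139333333333333 ((-0.11442400758523164, -0.005483794140062059), 0.9622508427302042)
peel 3.906217948717949 ((0.07098938318887349, 0.04040167855546173), 1.0022307142615319)
clip 10.292333333333334 ((0.765644714517622, -0.09434557495503526), 0.8763024971485138)
```

View pics/side24.png

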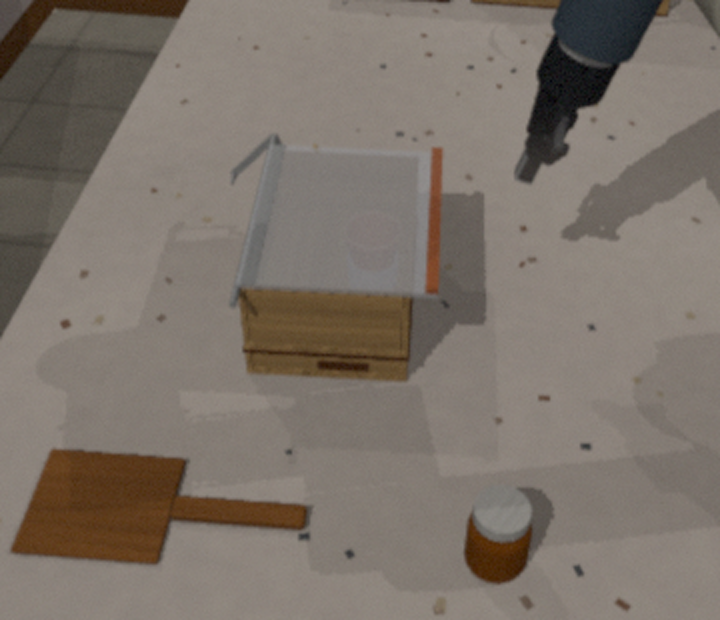

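View pics/top24.png

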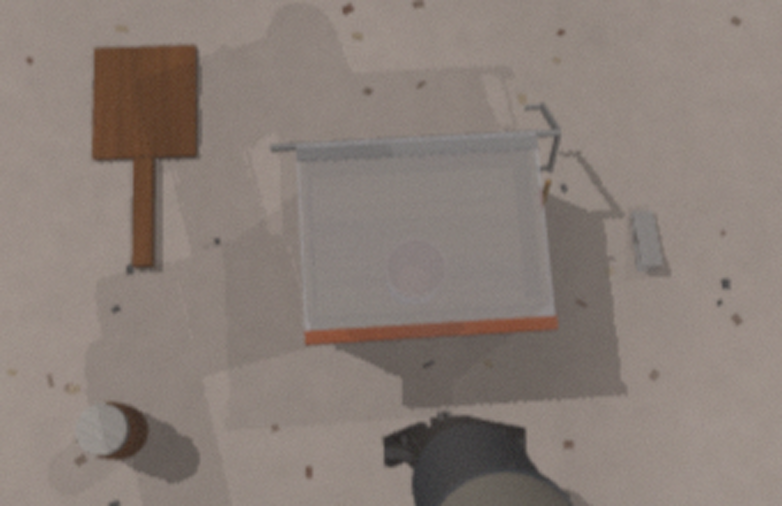

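Lid shut with the nested cup visible under it at (372,240) in the side zoom, the stay reset, and the jar, peel and clip at their old pixels. The clip sits at about (431.7,174.5) against (431.5,175) at the start. Handing in.

Run:
```python
from plant import robot
print(robot.close_job())
```

```text
the job is handed in; nothing more can be done
None
```

I completed the job and handed it in at about 18 s. The cup is nested in the ramekin, the lid is shut, and the robot is touching nothing.

- **Opening:** I pushed the lid up with the closed fingertips under its front edge to about 1.37 rad and backed off. It settled at about 1.245 rad, locked on the stay.
- **Cup:** I gripped it from above and lowered it until contact was felt at about 3 N, then released it. The check afterwards showed the rim level at z ≈ 132 mm, centred over the ramekin.
- **Closing:** I raised the lid to about 1.49 rad and saw the stay tip free. I then lowered the lid on the finger the whole way until it was shut. The strip's final image position matches the starting picture to within 0.3 px.
- **Bystanders:** The jar and peel show no shift. A correlation on the clip gave 0.8 px, but hand-read positions agree to about 0.6 px, and I put the difference down to changed shadows.

Three things were off along the way:
- **Camera offset:** The two camera views disagreed by about 4 mm in y, so I used averages or offsets within one view. The side view's lid angle read about 0.05 rad low near shut, which I allowed for.
- **First approach:** My first approach to the lid stalled near the limits of joints 3 and 5, so I switched to a steeper tool angle.
- **Side force:** The finger's side force on the lip reached about 11 N while lowering, and I eased it.

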